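# Push the sample boat home in the tube furnace

### The job

Draw the boat pusher (the long tool with the square handle) up out of its upright holder, lay it gently on the open bench and let go, then take it again from above so that it stays level, and with its foot push the ceramic boat along the trough into the furnace tunnel, fully home against the sprung buffer plate, without ramming the plate or touching the boat with the gripper. Then lay the pusher flat on the bench, let go, and leave everything else as it stands.

Things in the scene. Friction and masses are not known exactly. Their poses are not given: they have to be found in the camera images.
- pusher: Boat pusher, 200 mm long, the only tool with a SQUARE handle. Origin: centre of its foot's end face; z runs along it to the handle. Steel foot 20 x 20 x 15 mm, rod 10 mm thick and 100 mm long, then black handle 20 x 20 mm, 85 mm long, flats square to x and y. 130 g. Starts foot down, leaning about 0.2 rad in an upright holder. Lying flat, its axis is 10 mm high.
- pusher_handle (a point): Point on the pusher's axis in the handle, 155 mm from the foot's end face (45 mm from the handle's end).
- boat: White ceramic combustion boat: open tray 70 mm long (its y axis), 34 mm wide (x), 24 mm high, walls 5 mm. Origin at the centre of its underside. It starts in the trough in front of the furnace tunnel, about 140 g.
- analyser: White analyser, 360 mm wide (x), 340 deep (towards -y), 250 high, fixed. Origin on the bench under the middle of its front face, which is the plane y = 0 and looks along +y. A steel trough stands out 90 mm from that face (y 0 to 0.09), floor 35 mm above the bench, 42 mm wide between side walls that rise 8 mm above the floor.
- mouth (a point): Centre of the tunnel's mouth, on the trough floor in the plane of the front face, axes as the analyser's. The tunnel is 46 mm wide, 47 mm high, its floor level with the trough; it runs along -y. The sprung buffer plate's face stands 95 mm inside. A boat that is fully home has its origin 60 mm inside (its rear wall 25 mm inside).
- buffer (a joint): Sprung buffer plate at the end of the tunnel: 0 at rest, grows as it is pressed inwards, m (range 0 to 0.025, spring 400 N/m, no preload).
- holder_a: Upright steel tube holder, loose, 0.8 kg, 100 mm high, outer diameter 51 mm, inner 42 mm, on a disc foot of 84 mm diameter; inner floor 8 mm up. Origin at the centre of its underside. It holds the pusher.
- holder_b: Same holder; it holds the spatula.
- holder_c: Same holder; it holds the tamper.
- spatula: Flat-bladed spatula, 175 mm long, slim round black handle of 14 mm diameter, blade down in its holder. Origin at the blade's end, z along the tool. Bystander.
- tamper: Tamper, 182 mm long, round black handle with a ball of 28 mm on top, foot down in its holder. Origin at the foot's end, z along the tool. Bystander.
- flask_big: Conical glass flask, 76 mm wide, 122 mm high, origin under its centre. Bystander.
- flask_small: Conical glass flask, 65 mm wide, 104 mm high, origin under its centre. Bystander.
- beaker: Glass beaker, 80 mm wide, 105 mm high, origin under its centre. Bystander.
- jar: Jar with a lid, 68 mm wide, 85 mm high, origin under its centre. Bystander.
- mouse: White computer mouse, 60 mm wide, 32 mm high, origin under its centre. Bystander.
There are look-alikes about, which are no part of the job. Leave any blue look-alike of the pusher alone.

How it is judged (in metres and radians):
On the way, in this order (a step that is already met when the one before it is completed fails the run):
1. the pusher is drawn up clear of its holder (foot more than 105 mm above the bench) (height (world z) of pusher above 0.105 m), for 0.1 s.
2. the pusher lies flat on the bench, let go and at rest (angle between pusher's own z axis and vertical between 1.48 and 1.66 rad and height (world z) of pusher_handle below 0.018 m and contact force between the fingers and pusher below 0.1 N and linear speed of pusher below 0.05 m/s), for 0.3 s.
3. the boat, pushed by the pusher, presses the buffer plate (value of joint buffer above 0.002 m and contact force between pusher and boat above 0.5 N), for 0.05 s.
At the end, for the whole second after the job is handed in: the boat stands upright and at rest in the tunnel, its origin at least 53 mm inside the mouth (fully home is 60 mm), the buffer no longer pressed more than 8 mm; the pusher lies flat on the bench (within 5 degrees, handle axis under 18 mm high), at rest and let go (all of step 2 and y of boat in the frame of mouth below -0.053 m and value of joint buffer below 0.008 m and angle between boat's own z axis and vertical below 0.1 rad and linear speed of boat below 0.02 m/s and contact force between the arm and pusher below 0.05 N); the robot touches nothing.
It fails at once if the buffer plate is rammed (pressed more than 22 mm, near its hard stop) (value of joint buffer above 0.022 m).
It fails at once if the gripper or arm itself touches the boat (contact force between any of the arm, the fingers and boat above 0.5 N).
It fails at once if the pusher is dropped or let topple (not held, and moving faster than 0.7 m/s or turning faster than 7 rad/s) (contact force between the fingers and pusher below 0.05 N and (linear speed of pusher above 0.7 m/s or angular speed of pusher above 7 rad/s)).
It fails at once if a holder, another tool or a bystander is shifted by more than 30 mm (distance of any of holder_a, holder_b, holder_c, spatula, tamper, flask_big, flask_small, beaker, jar, mouse from where it was at the start of the episode above 0.03 m).
It fails at once if a holder or a standing glass is tipped over (angle between any of holder_a, holder_b, holder_c, flask_big, flask_small, beaker, jar's own z axis and vertical above 0.5 rad).
It also fails if it takes over 66 s, if anything falls off the work surface, if the arm or the gripper's body presses on something with over 40 N, if the wrist force passes 120 N, or if a joint passes its speed limit or range.

### The arm

A 6-joint arm with a two-finger parallel gripper is mounted at the origin on the work surface. World frame = base frame: x ahead of the robot, y to its left, z up, the work surface at z = 0. Lengths are in mm, angles in rad, forces in N, time in s.
With the tool pointing down it reaches from about 200 to 875 mm from the base axis. Payload 3.4 kg.
Tool frame: the origin (TCP) lies at the very end of the fingers, on their centre line; the grasp point (between the pads) lies 19 mm behind it; z points along the fingers, y is the direction in which the jaws open and shut (so a half turn about z gives the same grasp; the last joint's range is limited). The gripper opens to 94 mm and grips with 3 to 60 N. Pads are 16 mm wide; open, the fingers measure 119 mm over their backs; the gripper's body (75 mm by 177 mm) begins 78 mm behind the grasp point.
Start: joints at [1.047, 0.276, 1.505, -0, 1.361, -0.121], TCP at [225.42, 529.013, 168.793] pointing down, gripper open.
Joint ranges: [-2.89, 2.89], [-0.75, 2.08], [0.22, 2.7], [-1.18, 4.32], [0.11, 2.71], [-2.7, 2.7]. Speed limits (rad/s): [2.57, 2.57, 3.14, 3.14, 3.14, 3.14].

### API

Orientations are given as a unit quaternion [w, x, y, z].
In Python, from cell import ctrl gives the robot as it stands.
- The arm moves only by the shell command python3 -m handwheel 'ROWS' [OPENING]. ROWS is text: rows parted by semicolons, each of 6 numbers parted by spaces: the shift along the tool's x, y, z in m, then the turn, a rotation vector about the tool's x, y, z in degrees. In form: dx dy dz wx wy wz; .... A call has 1 to 10 rows; each row shifts and turns the pose as measured when the row begins, along the tool's axes as they then stand; what a row does not reach is not made up. A row lasts 1/12 s, in which the tool goes at most 41.7 mm and 7.16 degrees, less where a joint would pass 70% of its speed; a pose out of reach is approached as far as the arm can. A call is refused whole if a number of a shift passes 0.0417 or a number of a turn 7.16, either way. A call with a gripper value outside its range is refused whole. OPENING is the closure, from 0 (fully open) to 1 (shut), set as the call begins (- or left out, the last holds). The fingers move at their own pace and stop on an object; the grip force is fixed at half the most. Time passes only in rows, so rows that do not move let the fingers close. It gives the time, the measured TCP pose, the force and the opening at its end, in the units of the state.
- ctrl.sense(): the state, without advancing time (a new reading comes with each control period).
- ctrl.snapshot(name): name is "side" or "top" or "wrist"; returns the picture (420x560x3 uint8, red, green, blue); there is no depth.
- ctrl.camera_params(name): a dict with "fx", "fy", "cx", "cy" (pixels), "R" (3x3) and "t" (3): a world point X has camera coordinates R X + t; the wrist camera has in their place "mount" (4x4, takes a point from camera to tool coordinates, whose origin is the TCP and whose axes are the flange's). Camera axes: x right, y down, z forward; pixel columns grow to the right and rows downward; lengths in mm; the calibration is good to about 2 mm. A picture is of the moment at which its call begins: read the wrist's pose just before it. camera_params takes no time and is no camera call.
- ctrl.sign_off(): hands the job in, once; it reports no verdict.
Trained networks look in the newest picture that a camera, given by its name, has taken for a name from the list of things; names that differ only in an ending like _2 or _b are one class to them, and where a whole thing is asked for, a point or a joint stands for the part that bears it (a point fixed in the world has none). Each returns a list of dicts, best first, with "conf" (0 to 1); they miss things now and then, are a little off and sometimes report something else, mostly with a low value. They report only what shows in the picture. A call takes as long as a camera call. They do not tell look-alikes from the thing itself.
- ctrl.spot_in(camera, label): "position" ([x, y, z] in mm, in world coordinates, good to about 4 mm: the middle of the surface that is visible of it).
The state is a dict: "time": time; "qpos": joint angles; "joint_velocities": joint speeds; "joint_torque": joint torques, N m; "eef_pos": TCP position; "tcp_rot": TCP orientation; "force": force on the tool from outside, world axes, zero at the start; "moment": the same for the moment, N m; "grip_width": finger opening in mm.
Only numpy, scipy, OpenCV 4.12 (cv2) and the standard library are available. Lean on these libraries where they do the work, as an engineer would, in place of code of your own. Each camera call takes 0.05 s, during which the arm holds its last target.

## Working session

There is one attempt and no reset: what is moved stays moved. The work goes in short steps, Python scripts to look and compute and a shell command to move; the robot and the scene stay as the last step left them, time stands still between calls to the robot, and variables do not carry over. Pictures are saved under pics/ and viewed, and the job is handed in when it is done.

```bash
ls; mkdir -p pics
cat > h.py <<'E'
import cv2, numpy as np
from cell import ctrl
from scipy.spatial.transform import Rotation as Rn
def save(img,name): cv2.imwrite('pics/'+name,cv2.cvtColor(img,cv2.COLOR_RGB2BGR))
def rot(s): q=s['tcp_rot']; return Rn.from_quat([q[1],q[2],q[3],q[0]]).as_matrix()
def cam(name,s=None):
    p=ctrl.camera_params(name); K=np.array([[p['fx'],0,p['cx']],[0,p['fy'],p['cy']],[0,0,1]])
    if 'R' in p: return K,np.array(p['R']),np.array(p['t'])
    s=s or ctrl.sense(); M=np.array(p['mount']); T=np.eye(4); T[:3,:3]=rot(s); T[:3,3]=s['eef_pos']
    W=np.linalg.inv(T@M); return K,W[:3,:3],W[:3,3]
def proj(c,X):
    K,R,t=c; v=K@(R@np.array(X,float)+t); return v[:2]/v[2]
def onz(c,uv,z):
    K,R,t=c; d=R.T@np.linalg.inv(K)@np.array([uv[0],uv[1],1.]); o=-R.T@t; return o+d*(z-o[2])/d[2]
E
python3 - <<'E'
from h import *
s=ctrl.sense(); print(s)
for n in ['side','top','wrist']:
    c=cam(n); print(n,'pos',(-c[1].T@c[2]).round(),'fwd',c[1][2].round(2))
    save(ctrl.snapshot(n),n+'0.png')
for n in ['side','top']:
    for l in ['pusher','boat','analyser','holder_a','spatula','tamper','beaker','jar','mouse','flask_big','flask_small']:
        print(n,l,[(np.round(d['position']).tolist(),round(d['conf'],2)) for d in ctrl.spot_in(n,l)])
E
```

```text
pics
{'time': 0.0, 'qpos': array([ 1.04698432e+00,  2.76601607e-01,  1.50606738e+00, -3.07939798e-06,
        1.36070210e+00, -1.20998843e-01]), 'joint_velocities': array([-0.00097039, -0.00081207,  0.00027469, -0.00232521,  0.0009163 ,
        0.00173245]), 'joint_torque': array([ 2.05569973e-03, -4.04582512e+01, -2.37230587e+01,  7.04283477e-02,
        3.42198811e-02, -1.03936329e-04]), 'eef_pos': array([225.10473327, 528.44710197, 167.92723193]), 'tcp_rot': array([-2.80320309e-04,  2.00047281e-01,  9.79785841e-01, -8.43880454e-04]), 'force': array([-0.11885853,  0.33350914,  0.74584373]), 'moment': array([-0.00939533, -0.00297773, -0.01347272]), 'grip_width': 93.87607694177231}
side pos [363. 956. 818.] fwd [ 0.08 -0.77 -0.63]
top pos [ 341.  105. 1415.] fwd [ 0.1  -0.01 -1.  ]
wrist pos [165. 554. 384.] fwd [ 0.21 -0.09 -0.97]
side pusher [([484.0, 375.0, 163.0], 0.92), ([334.0, -107.0, 14.0], 0.69), ([292.0, 416.0, 21.0], 0.57)]
side boat [([565.0, -183.0, 51.0], 0.71)]
side analyser [([574.0, -250.0, 201.0], 0.68)]
side holder_a [([502.0, 414.0, 42.0], 0.95), ([597.0, 302.0, 3
[... 394 characters left out ...]
.0, 40.0], 0.57), ([577.0, -248.0, 206.0], 0.23)]
top pusher [([273.0, 399.0, 17.0], 0.79), ([328.0, -121.0, 19.0], 0.76), ([484.0, 363.0, 202.0], 0.56)]
top boat [([567.0, -192.0, 48.0], 0.51)]
top analyser [([584.0, -376.0, 246.0], 0.7)]
top holder_a [([410.0, 258.0, 6.0], 0.63), ([595.0, 277.0, 7.0], 0.59), ([499.0, 388.0, 8.0], 0.56)]
top spatula [([602.0, 251.0, 146.0], 0.58)]
top tamper []
top beaker [([772.0, 180.0, 56.0], 0.79), ([596.0, 279.0, 6.0], 0.36)]
top jar [([667.0, 432.0, 86.0], 0.89), ([500.0, 387.0, 8.0], 0.69)]
top mouse [([444.0, 511.0, 28.0], 0.5), ([485.0, 360.0, 200.0], 0.41)]
top flask_big [([720.0, 16.0, 52.0], 0.86)]
top flask_small [([292.0, -361.0, 42.0], 0.93)]
```

View pics/side0.png

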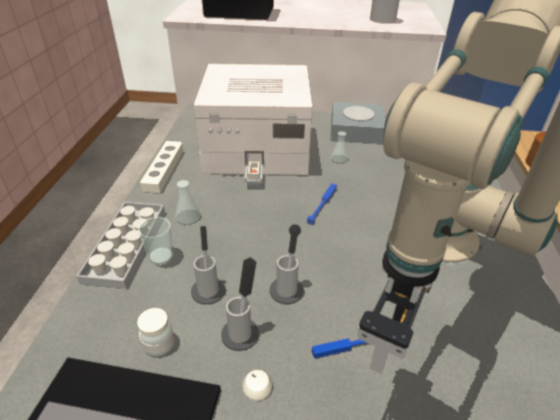

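View pics/top0.png

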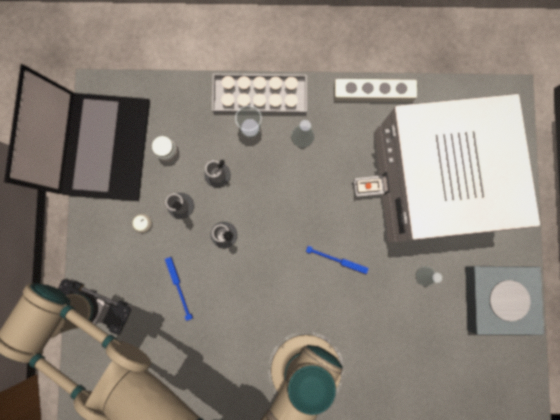

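View pics/wrist0.png

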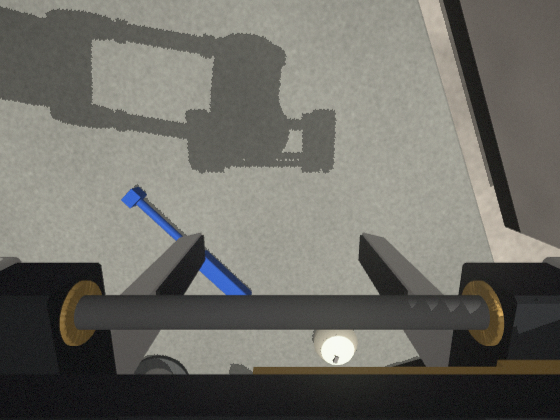

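The side picture shows three black-handled tools in holders and two blue look-alikes lying flat. Candidates for the pusher in side pixels:
- black square handle (248,275), in the holder at (240,320)
- spatula (204,240)
- tamper with its ball (294,240)
- blue look-alikes (330,348) and (322,203)

I choose (248,275) and check it in a close crop.

Run:
```python
from h import *
im=cv2.imread('pics/side0.png'); a=cv2.resize(im[215:355,180:320],None,fx=4,fy=4,interpolation=cv2.INTER_CUBIC)
cv2.imwrite('pics/crop1.png',a)
im=cv2.imread('pics/top0.png'); a=cv2.resize(im[140:260,140:260],None,fx=5,fy=5,interpolation=cv2.INTER_CUBIC)
cv2.imwrite('pics/crop2.png',a)
a=cv2.resize(im[80:260,340:550],None,fx=3.5,fy=3.3,interpolation=cv2.INTER_CUBIC)
cv2.imwrite('pics/crop3.png',a)
```

```text
(no output)
```

View pics/crop1.png

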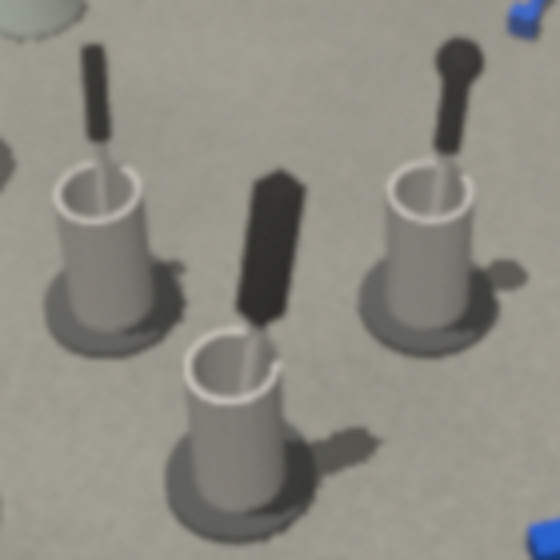

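View pics/crop2.png

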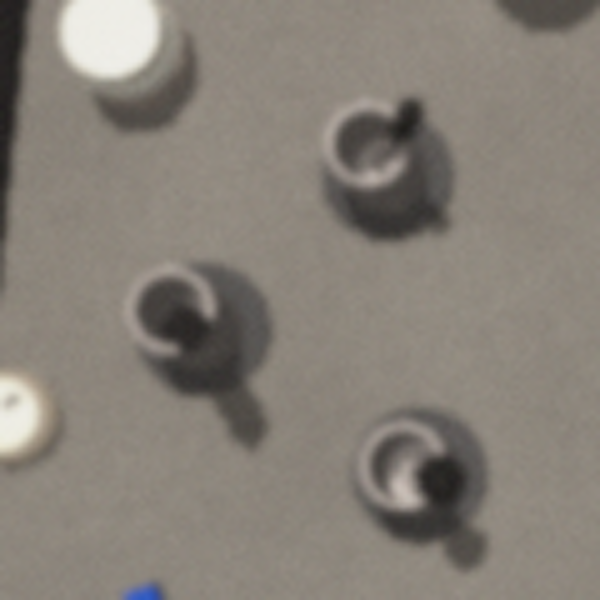

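View pics/crop3.png

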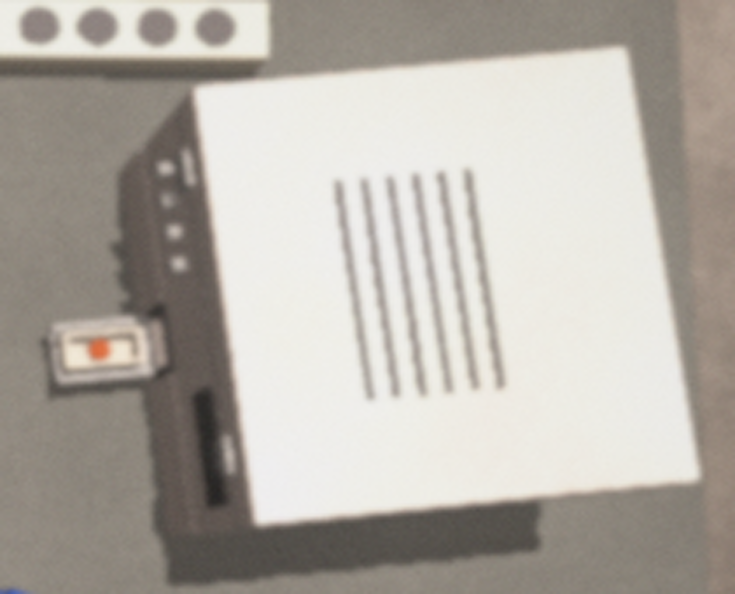

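```bash
python3 - <<'E'
from h import *
from scipy.optimize import least_squares
S,T=cam('side'),cam('top'); print(S[0][0,0],T[0][0,0])
c1=lambda u,v:(180+u/4,215+v/4); c2=lambda u,v:(140+u/5,140+v/5)
c3=lambda u,v:(340+u/3.5,80+v/3.3)
print('rim',onz(S,c1(233,366),100),onz(T,c2(172,309),100))
top=np.array([onz(T,c3(*p),250) for p in [(195,88),(625,47),(700,480),(255,525)]]);print(top)
# pusher 3D handle points: triangulate handle end
def tri(a,b):
    f=lambda X:np.r_[proj(S,X)-a,proj(T,X)-b]
    r=least_squares(f,[490,370,180]);return r.x,r.fun
print('end',tri(c1(278,185),c2(188,326)))
# analyser fit
def ana(p,X):
    x,y,th=p;c,s=np.cos(th),np.sin(th);return np.array([x+c*X[0]-s*X[1],y+s*X[0]+c*X[1],X[2]])
cor=[(180,0,250),(180,-340,250),(-180,-340,250),(-180,0,250)]
uv=[c3(*p) for p in [(195,88),(625,47),(700,480),(255,525)]]
f=lambda p:np.concatenate([proj(T,ana(p,X))-q for X,q in zip(cor,uv)])
r=least_squares(f,[570,-250,0.05]);print(r.x,r.fun.round(1))
for n in('side','top'):print(n,[proj(cam(n),ana(r.x,X)).round(1).tolist() for X in [(0,0,35),(21,90,43),(-21,90,43),(0,0,0),(180,0,250),(-180,0,250)]])
E
python3 - <<'E'
import cv2
im=cv2.imread('pics/side0.png');cv2.imwrite('pics/crop4.png',cv2.resize(im[60:200,180:330],None,fx=5,fy=4.2,interpolation=cv2.INTER_CUBIC))
E
```

```text
428.9892774645294 449.4259077760074
rim [501.75433321 398.12302491 100.        ] [500.60508922 393.35102854 100.        ]
[[ 743.96084117 -222.53959024  250.        ]
 [ 782.37697772 -555.92425893  250.        ]
 [ 428.08168782 -596.33560532  250.        ]
 [ 389.96402022 -260.65961302  250.        ]]
end (array([480.39811638, 362.53602428, 200.4161408 ]), array([ 0.30826134,  0.04341943, -0.02354524, -0.42271311]))
[ 5.67224408e+02 -2.39936395e+02  1.11988873e-01] [-1.  -0.8  0.6 -0.6  0.6  0.7 -0.2  0.6]
side [[255.4, 164.9], [247.5, 178.2], [260.7, 178.3], [255.6, 173.6], [194.3, 104.0], [313.4, 105.7]]
top [[383.4, 184.8], [354.5, 180.7], [356.2, 194.1], [380.7, 186.6], [394.7, 105.9], [412.6, 239.7]]
```

View pics/crop4.png

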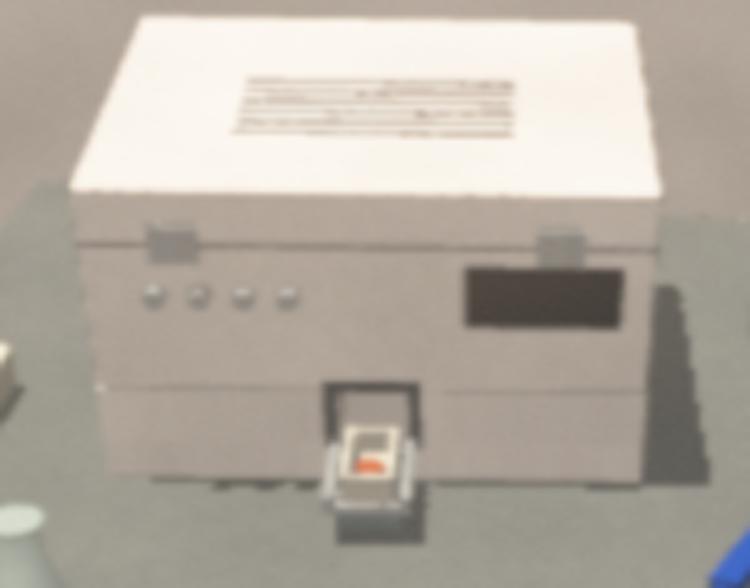

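The crop confirms it: the tool in holder_a at side (248,275) has a thick square handle. The one at (204,240) is slim and round, and the one at (294,240) has a ball on top. The handle leans along one of its own flats, with azimuth about -120°. I'll grasp from the free left side with the tool tilted about 45°.

```bash
cat >> h.py <<'E'
def pusherR(az_lean,lean):
    n=-np.array([np.cos(az_lean),np.sin(az_lean),0]);up=np.array([0,0,1.])
    p=-n*np.sin(lean)+up*np.cos(lean); y=n*np.cos(lean)+up*np.sin(lean)
    f=np.cross(y,p); return p,y,f
def graspR(p,y,f,t):
    z=np.sin(t)*f-np.cos(t)*p; x=np.cross(y,z); return np.c_[x,y,z]
def delta(pos,R,s=None):
    s=s or ctrl.sense(); R0=rot(s); d=R0.T@(np.array(pos)-s['eef_pos'])/1000
    w=np.degrees(Rn.from_matrix(R0.T@R).as_rotvec())
    n=max(abs(d).max()/.0417,abs(w).max()/7.16)
    print('t',round(s['time'],2),'tcp',s['eef_pos'].round(1),'d',d.round(4),'w',w.round(2),'rows>=',round(n,2)); return d,w
def rows(pos,R,n):
    # plan for n equal rows: constant tool-frame twist
    s=ctrl.sense(); R0=rot(s)
    T=np.eye(4);T[:3,:3]=R0.T@R;T[:3,3]=R0.T@(np.array(pos)-s['eef_pos'])/1000
    w=Rn.from_matrix(T[:3,:3]).as_rotvec()/n; Ri=Rn.from_rotvec(w).as_matrix()
    A=sum(np.linalg.matrix_power(Ri,k) for k in range(n)); v=np.linalg.solve(A,T[:3,3])
    print('per row x',n,v.round(4),np.degrees(w).round(2))
E
cat > g.py <<'E'
from h import *
p,y,f=pusherR(np.radians(-122),0.2)
foot=np.array([501,396,10.])
R=graspR(p,y,f,np.radians(45))
G=foot+160*p; 
def tcp(back,deep=12): return G+(deep-back)*R[:,2]
E
python3 - <<'E'
from g import *
print(G,R,tcp(110)); delta(tcp(110),R); rows(tcp(110),R,10)
E
```

```text
[484.1554071  369.04301636 166.81065245] [[-0.52521727  0.51935616  0.67410385]
 [ 0.49384367  0.8311436  -0.25557534]
 [-0.69301172  0.19866933 -0.69301172]] [418.09323018 394.08939999 234.72580133]
t 1.25 tcp [225.4 529.  168.8] d [-0.2302 -0.0486 -0.066 ] w [ -7.35 -45.65  12.93] rows>= 6.38
per row x 10 [-0.0249 -0.0022  0.0018] [-0.74 -4.56  1.29]
```

```bash
python3 -m handwheel '-0.025 -0.002 0.002 -0.75 -4.6 1.3;-0.025 -0.002 0.002 -0.75 -4.6 1.3;-0.025 -0.002 0.002 -0.75 -4.6 1.3;-0.025 -0.002 0.002 -0.75 -4.6 1.3;-0.025 -0.002 0.002 -0.75 -4.6 1.3;-0.025 -0.002 0.002 -0.75 -4.6 1.3;-0.025 -0.002 0.002 -0.75 -4.6 1.3;-0.025 -0.002 0.002 -0.75 -4.6 1.3;-0.025 -0.002 0.002 -0.75 -4.6 1.3;-0.025 -0.002 0.002 -0.75 -4.6 1.3' 0
python3 - <<'E'
from g import *
delta(tcp(110),R); print(ctrl.sense()['qpos'].round(2))
c=cam('wrist'); save(ctrl.snapshot('wrist'),'w1.png'); save(ctrl.snapshot('side'),'s1.png')
for k in (115,200): print(k,proj(c,foot+k*p).round(0),[proj(c,foot+k*p+10*(a*y+b*f)).round(0).tolist() for a in(-1,1) for b in(-1,1)])
E
```

```text
time: 2.08
eef_pos: [426.6, 391.6, 241.4]
tcp_rot: [0.41, 0.296, 0.863, -0.012]
force: [0.6, -0.3, -0.4]
grip_width: 94.0
t 2.08 tcp [426.6 391.6 241.4] d [ 0.0102 -0.0038 -0.0022] w [ 0.76  2.12 -1.14] rows>= 0.3
[ 1.19  0.24  1.73 -0.89  1.29  0.6 ]
115 [276. 154.] [[266.0, 148.0], [267.0, 160.0], [285.0, 148.0], [285.0, 160.0]]
200 [277. 224.] [[266.0, 219.0], [267.0, 229.0], [288.0, 219.0], [288.0, 228.0]]
```

View pics/w1.png

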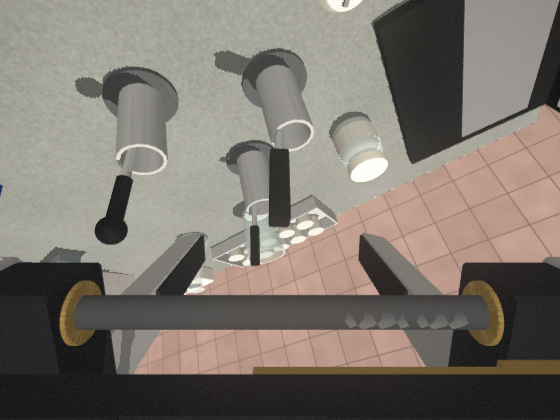

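View pics/s1.png

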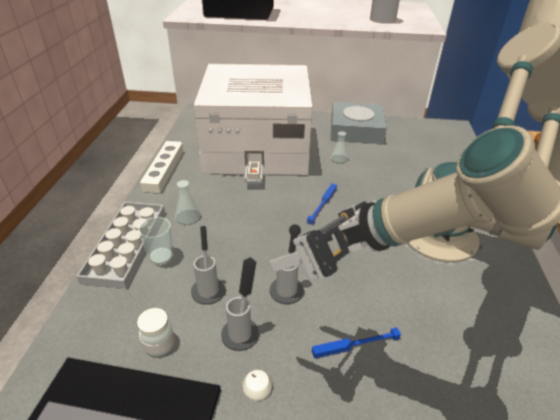

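The wrist picture shows the pusher's handle from about (280,150) to (280,225), within 4 px of my prediction of (276,154) to (277,224). I'll enlarge it to check the edges.

Run:
```python
import cv2
im=cv2.imread('pics/w1.png');cv2.imwrite('pics/crop5.png',cv2.resize(im[110:240,230:330],None,fx=6,fy=4.5,interpolation=cv2.INTER_CUBIC))
```

```text
(no output)
```

View pics/crop5.png

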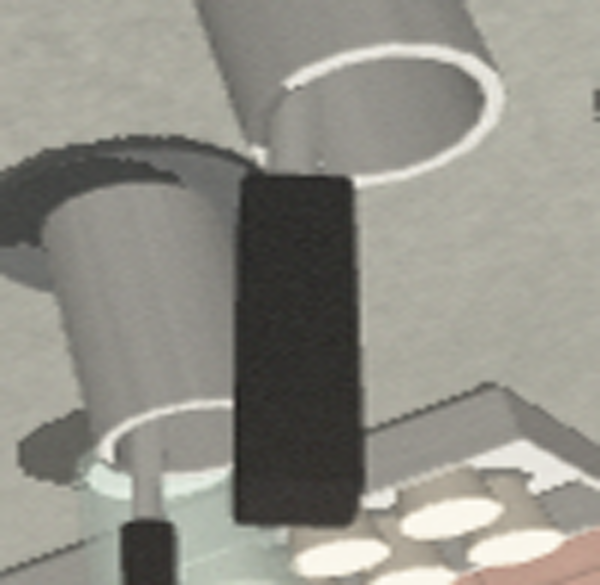

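Both flats are square to the jaws. I only need a shift of about +3.5 mm along the tool's y, then I can advance.

```bash
sed -i 's/^foot=.*/foot=np.array([501,396,10.])+3.4*y/' g.py
python3 - <<'E'
from g import *
delta(tcp(60),R); rows(tcp(60),R,3); delta(tcp(0),R)
E
```

```text
t 2.18 tcp [425.4 391.  239.7] d [0.0105 0.0005 0.0474] w [ 0.59  1.98 -0.9 ] rows>= 1.14
per row x 3 [0.0033 0.0003 0.0158] [ 0.2   0.66 -0.3 ]
t 2.18 tcp [425.4 391.  239.7] d [ 1.250e-02 -1.000e-04  1.074e-01] w [ 0.59  1.98 -0.9 ] rows>= 2.58
```

```bash
python3 -m handwheel '0.004 0 0.016 0.2 0.7 -0.3;0.004 0 0.016 0.2 0.7 -0.3;0.004 0 0.016 0.2 0.7 -0.3;0 0 0.015 0 0 0;0 0 0.012 0 0 0'
python3 - <<'E'
from g import *
delta(tcp(0),R)
c=cam('wrist'); save(ctrl.snapshot('wrist'),'w2.png')
for k in (115,200): print(k,proj(c,foot+k*p).round(0),[proj(c,foot+k*p+10*(a*y+b*f)).round(0).tolist() for a in(-1,1) for b in(-1,1)])
E
```

```text
time: 2.6
eef_pos: [469.2, 385.1, 177.8]
tcp_rot: [0.383, 0.289, 0.877, -0.01]
force: [-0.6, -0.7, 0.6]
grip_width: 94.2
t 2.6 tcp [469.2 385.1 177.8] d [-0.0089 -0.0046  0.0336] w [ 0.41 -1.19 -0.01] rows>= 0.81
115 [276. 187.] [[264.0, 179.0], [265.0, 193.0], [288.0, 179.0], [288.0, 193.0]]
200 [276. 280.] [[262.0, 275.0], [263.0, 285.0], [290.0, 275.0], [289.0, 285.0]]
```

View pics/w2.png

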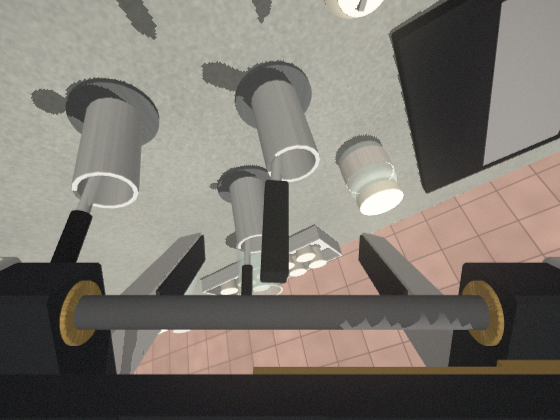

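The handle shows at (276,180)–(276,280), centred between the fingers as predicted. Advancing the last 34 mm.

```bash
python3 -m handwheel '-0.004 -0.0025 0.01 0.2 -0.5 0;-0.003 -0.002 0.01 0.2 -0.5 0;-0.002 0 0.01 0 0 0;0 0 0.004 0 0 0;0 0 0 0 0 0'
python3 - <<'E'
from g import *
delta(tcp(0),R)
save(ctrl.snapshot('wrist'),'w3.png');save(ctrl.snapshot('side'),'s3.png')
im=cv2.imread('pics/s3.png');cv2.imwrite('pics/crop6.png',cv2.resize(im[200:350,200:360],None,fx=4.5,fy=4,interpolation=cv2.INTER_CUBIC))
E
```

```text
time: 3.07
eef_pos: [496.9, 367.3, 155.9]
tcp_rot: [0.388, 0.291, 0.874, -0.017]
force: [0.5, 0.1, -0.3]
grip_width: 93.9
t 3.07 tcp [496.9 367.3 155.9] d [ 0.      0.0004 -0.0046] w [-0.17 -0.35 -0.05] rows>= 0.11
```

View pics/w3.png

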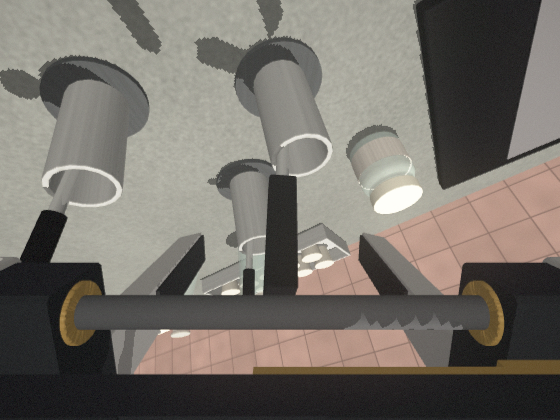

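View pics/crop6.png

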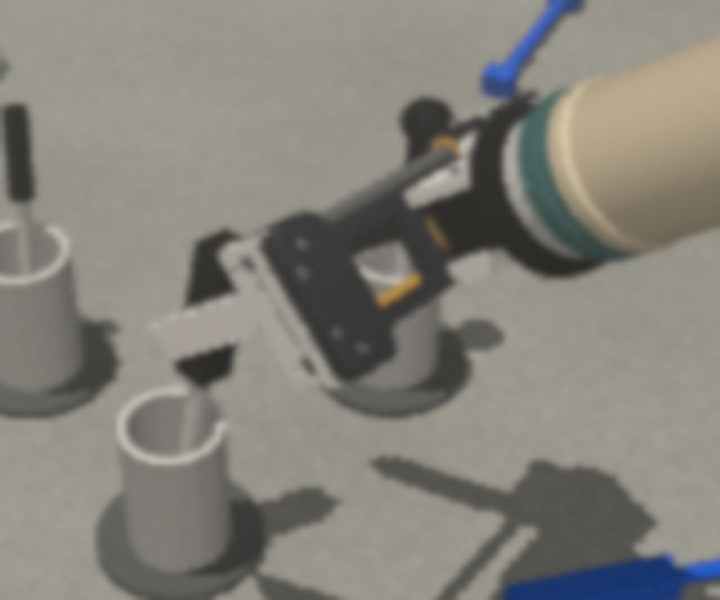

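The fingers straddle the handle, which is centred at x≈282 in the wrist view. I'll retreat 4 mm so the tips clear the bench later, then close.

```bash
python3 -m handwheel '0 0 -0.004 0 0 0;0 0 -0.001 0 0 0;0 0 0 0 0 0'
python3 -m handwheel '0 0 0 0 0 0;0 0 0 0 0 0;0 0 0 0 0 0;0 0 0 0 0 0;0 0 0 0 0 0;0 0 0 0 0 0;0 0 0 0 0 0;0 0 0 0 0 0' 1
python3 -c "
from g import *
delta(tcp(0),R); s=ctrl.sense(); print(s['grip_width'],R.T@p, rot(s).T@p)"
```

```text
time: 3.42
eef_pos: [492.8, 370.1, 161.3]
tcp_rot: [0.389, 0.291, 0.874, -0.015]
force: [0.1, -0.2, 0.7]
grip_width: 93.9
time: 4.08
eef_pos: [492.1, 371.4, 162.3]
tcp_rot: [0.389, 0.291, 0.874, -0.014]
force: [0.2, 0.3, -0.0]
grip_width: 44.0
t 4.08 tcp [492.1 371.4 162.3] d [-0.0001 -0.0018  0.0041] w [ 0.14 -0.4  -0.11] rows>= 0.1
43.953214535456716 [-7.07106781e-01 -1.54476464e-17 -7.07106781e-01] [-0.70209554  0.00310193 -0.712076  ]
```

```bash
python3 -m handwheel '0 -0.001 0.003 0 0 0;0 0 0 0 0 0;0 0 0 0 0 0;0 0 0 0 0 0;0 0 0 0 0 0;0 0 0 0 0 0;0 0 0 0 0 0' 1
python3 -c "
from g import *
delta(tcp(0),R); s=ctrl.sense(); print(s['grip_width'],s['force'])"
```

```text
time: 4.67
eef_pos: [493.8, 369.2, 159.5]
tcp_rot: [0.389, 0.291, 0.874, -0.014]
force: [0.1, -0.7, -0.7]
grip_width: 0.8
t 4.67 tcp [493.8 369.2 159.5] d [-0.0001 -0.0003  0.0004] w [ 0.08 -0.39 -0.1 ] rows>= 0.06
0.8210232791212818 [ 0.10840104 -0.71894836 -0.70864377]
```

The opening reads 0.8 mm, so the fingers have shut on nothing. Looking.

Run:
```python
from g import *
save(ctrl.snapshot('wrist'),'w4.png');save(ctrl.snapshot('side'),'s4.png');save(ctrl.snapshot('top'),'t4.png')
im=cv2.imread('pics/s4.png');a=cv2.resize(im[200:350,200:340],None,fx=4,fy=4,interpolation=cv2.INTER_CUBIC)
cv2.imwrite('pics/crop7.png',a)
im=cv2.imread('pics/t4.png');a=cv2.resize(im[130:270,120:260],None,fx=4,fy=4,interpolation=cv2.INTER_CUBIC)
cv2.imwrite('pics/crop8.png',a)
```

```text
(no output)
```

View pics/w4.png

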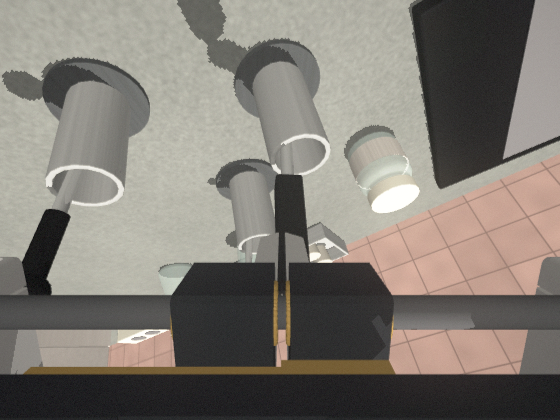

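View pics/crop7.png

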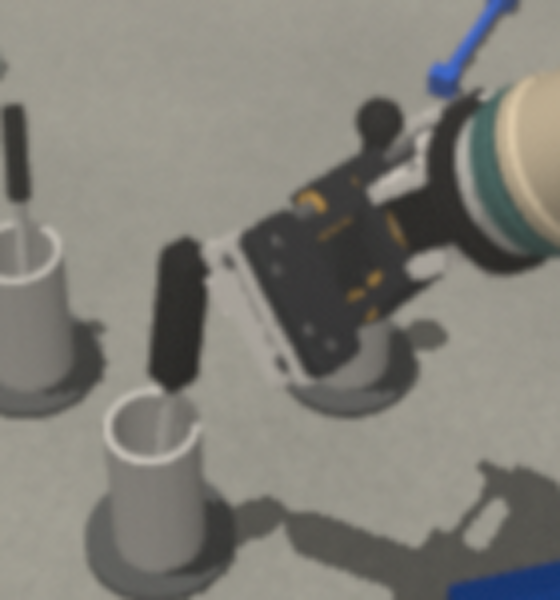

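View pics/crop8.png

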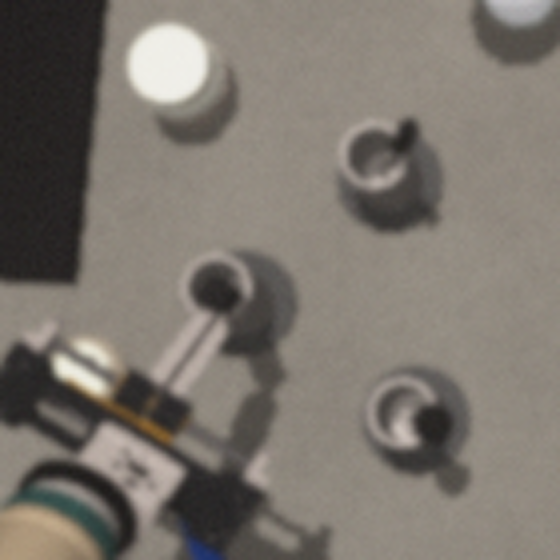

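The fingers closed short of the handle. In the top crop the tips are at (222,318) and the handle is at (218,288), so my depth was off, and the handle moved a few mm. I'll back off, open, and triangulate with all three cameras.

```bash
python3 -m handwheel '0 0 -0.02 0 0 0;0 0 -0.02 0 0 0;0 0 -0.02 0 0 0;0 0 -0.01 0 0 0;0 0 0 0 0 0;0 0 0 0 0 0;0 0 0 0 0 0' 0
python3 - <<'E'
from g import *
s=ctrl.sense(); np.save('s5.npy',np.r_[s['eef_pos'],s['tcp_rot']]); print(s['grip_width'])
for n,b in (('wrist',(180,120,400,300)),('side',(200,220,300,340)),('top',(140,165,220,245))):
    im=ctrl.snapshot(n); save(im,n+'5.png'); a=im[b[1]:b[3],b[0]:b[2]]; k=600/a.shape[0]; k=int(min(k,780/a.shape[1])); print(n,b,k)
    save(cv2.resize(a,None,fx=k,fy=k,interpolation=cv2.INTER_CUBIC),n+'5c.png')
E
```

```text
time: 5.4
eef_pos: [445.3, 386.6, 208.9]
tcp_rot: [0.388, 0.291, 0.874, -0.016]
force: [1.0, -0.4, 0.1]
grip_width: 43.3
43.30819640018793
wrist (180, 120, 400, 300) 3
side (200, 220, 300, 340) 5
top (140, 165, 220, 245) 7
```

View pics/wrist5c.png

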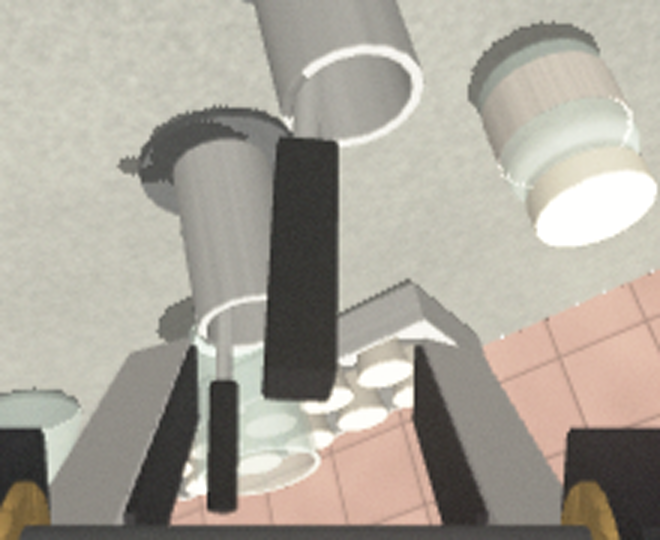

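View pics/side5c.png

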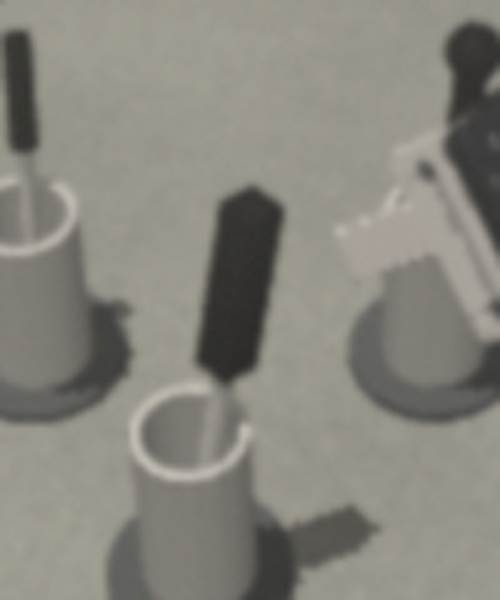

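View pics/top5c.png

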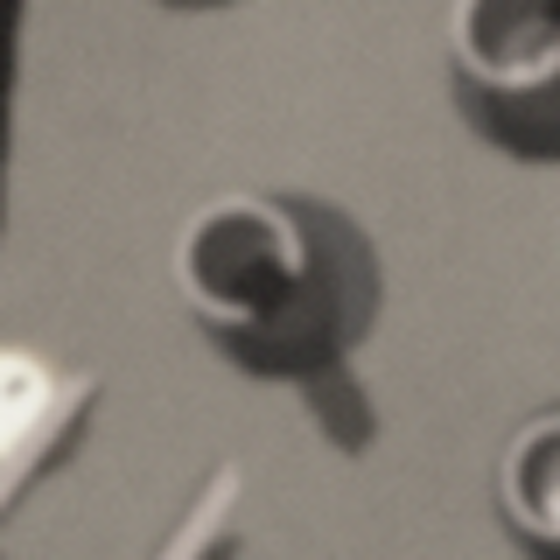

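```bash
cat > fit.py <<'E'
from h import *
from scipy.optimize import least_squares
def cams(f):
    a=np.load(f); return cam('side'),cam('top'),cam('wrist',dict(eef_pos=a[:3],tcp_rot=a[3:]))
S,T,W=cams('s5.npy')
def res(q,full=False):
    p,y,f=pusherR(q[2],q[3]); F=np.array([q[0],q[1],q[4]])
    e=F+200*p; b=F+115*p
    r=[proj(S,e)-(250,261.5),proj(S,b)-(245.3,293.5),proj(T,e)-(177.9,205.7),
       proj(W,b-10*f)-(282.7,166.3),proj(W,e+10*f)-(279.5,252)]
    # rim of the holder
    w=[1,1,.7,.5,.5]
    if full: print(np.round(r,1).tolist())
    return np.concatenate([a*k for a,k in zip(r,w)]+[[ (q[4]-10)/3]])
r=least_squares(res,[501,396,-2.13,.2,10]); res(r.x,1); print(r.x.round(3))
p,y,f=pusherR(r.x[2],r.x[3]);F=np.array([r.x[0],r.x[1],r.x[4]]);print(F+155*p,F+200*p)
# view only fits
c7=lambda u,v:(120+u/4,130+v/4)
print('tip proj @t4 actual TCP, top', proj(T,[493.8,369.2,159.5]),'seen',c7(222,318),' side',proj(S,[493.8,369.2,159.5]))
s=np.load('s5.npy'); print('wrist: TCP ',proj(W,s[:3]))
# fingertip now, side view
print(proj(S,s[:3]+rot(dict(tcp_rot=s[3:]))[:,1]*22),proj(T,s[:3]+rot(dict(tcp_rot=s[3:]))[:,1]*22),proj(T,s[:3]-rot(dict(tcp_rot=s[3:]))[:,1]*22))
E
python3 fit.py
```

```text
[[0.1, -0.7], [-0.5, -0.4], [-1.6, -0.7], [0.0, -2.5], [-0.7, 0.8]]
[ 5.06258e+02  3.96949e+02 -2.27500e+00  2.11000e-01  8.84000e+00]
[485.27803979 372.25732349 160.41611222] [479.18709942 365.08881377 204.4219404 ]
tip proj @t4 actual TCP, top [178.38144186 201.6934031 ] seen (175.5, 209.5)  side [243.37746839 277.0981613 ]
wrist: TCP  [281.87259361 229.22460835]
[258.22936061 273.61677788] [160.45093313 212.86130261] [174.60607527 221.75162288]
```

Run:
```python
from h import *
print([ (n,cam(n)[0].round(1).tolist()) for n in('side','top','wrist')]); print(np.array(ctrl.camera_params('wrist')['mount']).round(3))
s=np.r_[493.8,369.2,159.5]; R=rot(dict(tcp_rot=[.389,.291,.874,-.014]))
def ov(fn,n,b,k,out):
    im=cv2.imread('pics/'+fn); a=cv2.resize(im[b[1]:b[3],b[0]:b[2]],None,fx=k,fy=k,interpolation=cv2.INTER_CUBIC)
    c=cam(n)
    def d(X,col):
        u=(proj(c,X)+0.5-np.array(b[:2]))*k; cv2.circle(a,tuple(int(v) for v in u),3,col,-1)
    for t in (0,-19,-40,-60,-97): d(s+t*R[:,2],(0,0,255))
    for t in (-88,88): d(s-97*R[:,2]+t*R[:,1],(0,255,0))
    for t in (-37,37): d(s-97*R[:,2]+t*R[:,0],(255,0,0))
    for h in (0,100):
        for q in range(0,360,30): d([501+25*np.cos(np.radians(q)),396+25*np.sin(np.radians(q)),h],(0,255,255))
    cv2.imwrite('pics/'+out,a)
ov('s4.png','side',(190,190,350,340),4,'ov_s4.png'); ov('t4.png','top',(110,150,230,270),5,'ov_t4.png')
```

```text
[('side', [[429.0, 0.0, 280.6], [0.0, 429.0, 211.3], [0.0, 0.0, 1.0]]), ('top', [[449.4, 0.0, 279.1], [0.0, 449.4, 212.9], [0.0, 0.0, 1.0]]), ('wrist', [[311.4, 0.0, 281.4], [0.0, 311.4, 209.3], [0.0, 0.0, 1.0]])]
[[-0.00000e+00 -9.73000e-01 -2.29000e-01  6.55720e+01]
 [ 1.00000e+00 -0.00000e+00  1.00000e-03 -4.89000e-01]
 [-1.00000e-03 -2.29000e-01  9.73000e-01 -2.15955e+02]
 [ 0.00000e+00  0.00000e+00  0.00000e+00  1.00000e+00]]
```

View pics/ov_s4.png

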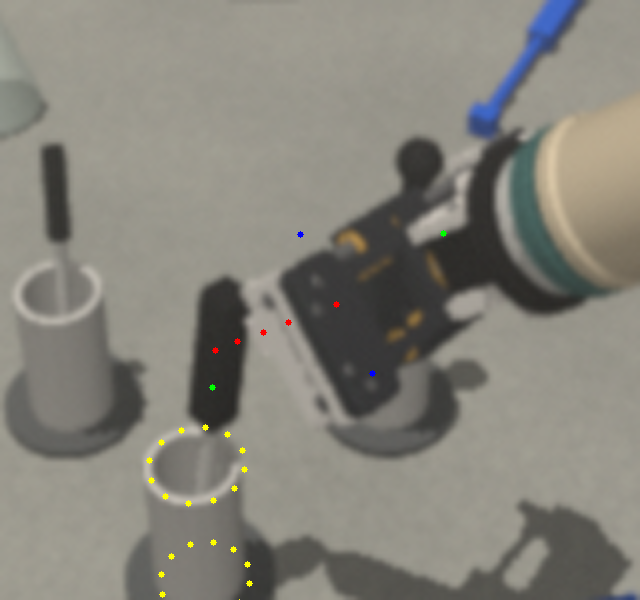

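View pics/ov_t4.png

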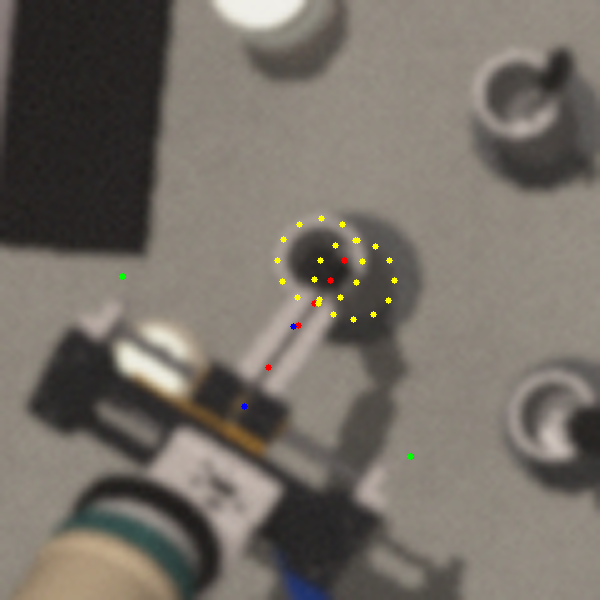

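The reprojection explains the miss. In all three cameras the visible finger ends lie about 38 mm short of the reported TCP along the tool's z:
- **Wrist:** the tip corners at (203,235) and (360,235), 94 mm apart, are at 186 mm depth. The TCP would be at 225 mm.
- **Top:** the tip is seen where the -36 mm point projects.

I'll plan with the true tip = TCP - 38 mm·z.

```bash
cat > g.py <<'E'
from h import *
p,y,f=pusherR(np.radians(-123),0.2)
R=graspR(p,y,f,np.radians(45)); TIP=38.
G=np.array([485.2,371.6,166.])
def tcp(back,deep=12): return G+(deep-back+TIP)*R[:,2]
E
python3 - <<'E'
from g import *
s=ctrl.sense(); print(s['grip_width']); delta(tcp(50),R); delta(tcp(0),R); rows(tcp(0),R,6)
E
```

```text
55.70222538488404
t 5.55 tcp [445.4 386.1 208.4] d [0.0009 0.0004 0.0599] w [ 0.56 -0.59  0.67] rows>= 1.44
t 5.55 tcp [445.4 386.1 208.4] d [ 4.000e-04 -1.000e-04  1.099e-01] w [ 0.56 -0.59  0.67] rows>= 2.64
per row x 6 [0.0001 0.0001 0.0183] [ 0.09 -0.1   0.11]
```

```bash
python3 -m handwheel '0 0 0 0 0 0;0 0 0 0 0 0;0 0 0 0 0 0;0 0 0.016 0.1 -0.1 0.1;0 0 0.016 0.1 -0.1 0.1;0 0 0.016 0.1 -0.1 0.1;0 0 0.016 0.1 -0.1 0.1;0 0 0.01 0 0 0;0 0 0.006 0 0 0' 0
python3 - <<'E'
from g import *
delta(tcp(0),R); print(ctrl.sense()['grip_width'])
E
```

```text
time: 6.3
eef_pos: [502.1, 364.4, 149.8]
tcp_rot: [0.39, 0.295, 0.872, -0.019]
force: [-0.4, -0.6, 0.3]
grip_width: 93.5
t 6.3 tcp [502.1 364.4 149.8] d [0.001  0.     0.0255] w [ 0.15 -0.18  0.23] rows>= 0.61
93.54744360676176
```

```bash
python3 -m handwheel '0 0 0.01 0 0 0;0 0 0.008 0 0 0;0 0 0.006 0 0 0;0 0 0.001 0 0 0'
python3 - <<'E'
from g import *
delta(tcp(0),R); s=ctrl.sense(); Rr=rot(s)
save(ctrl.snapshot('wrist'),'w6.png');save(ctrl.snapshot('top'),'t6.png')
im=cv2.imread('pics/t6.png');a=cv2.resize(im[150:270,110:230],None,fx=4,fy=4,interpolation=cv2.INTER_CUBIC)
w=cv2.imread('pics/w6.png')[130:390,100:460]
c=np.zeros((480,480+360,3),np.uint8);c[:480,:480]=a;c[:260,480:]=w;cv2.imwrite('pics/c6.png',cv2.resize(c,(800,457)))
E
```

```text
time: 6.63
eef_pos: [520.7, 356.9, 130.5]
tcp_rot: [0.39, 0.296, 0.872, -0.019]
force: [0.4, -0.7, 0.5]
grip_width: 93.8
t 6.63 tcp [520.7 356.9 130.5] d [ 0.0011  0.0002 -0.0023] w [ 0.11 -0.18  0.24] rows>= 0.05
```

View pics/c6.png

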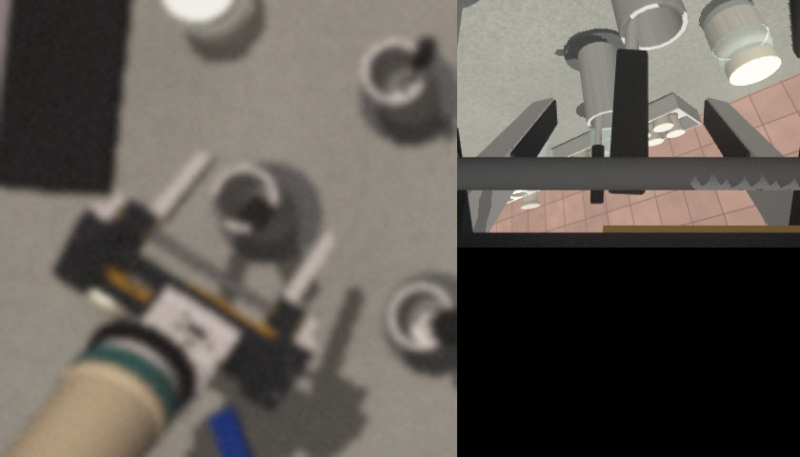

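The top view now shows the finger tips at (210,155) and (328,238), with the handle at (255,210), about 13 mm inside the tip line. Closing.

```bash
python3 -m handwheel '0 0 0 0 0 0;0 0 0 0 0 0;0 0 0 0 0 0;0 0 0 0 0 0;0 0 0 0 0 0;0 0 0 0 0 0;0 0 0 0 0 0;0 0 0 0 0 0;0 0 0 0 0 0;0 0 0 0 0 0' 1
python3 -m handwheel '0 0 0 0 0 0;0 0 0 0 0 0'
python3 - <<'E'
from g import *
delta(tcp(0),R); print((rot(ctrl.sense()).T@p).round(4), (rot(ctrl.sense()).T@[0,0,1]).round(4))
E
```

```text
time: 7.57
eef_pos: [520.0, 359.5, 133.4]
tcp_rot: [0.391, 0.295, 0.872, -0.016]
force: [0.3, -0.6, -0.1]
grip_width: 30.8
time: 7.73
eef_pos: [520.0, 359.5, 133.4]
tcp_rot: [0.391, 0.295, 0.872, -0.016]
force: [-0.2, 1.0, 0.2]
grip_width: 19.8
t 7.73 tcp [520.  359.5 133.4] d [ 0.0014 -0.0022  0.0009] w [ 0.43 -0.21  0.13] rows>= 0.06
[-0.7046  0.0036 -0.7096] [-0.691   0.2022 -0.694 ]
```

Gripped at 19.8 mm, the handle's width. Drawing it up along its axis.

```bash
python3 -m handwheel '0 0 0 0 0 0;-0.004 0 -0.004 0 0 0;-0.009 0 -0.009 0 0 0;-0.011 0 -0.011 0 0 0;-0.011 0 -0.011 0 0 0'
python3 -m handwheel '-0.013 0 -0.013 0 0 0;-0.013 0 -0.013 0 0 0;-0.013 0 -0.013 0 0 0;-0.013 0 -0.013 0 0 0;-0.013 0 -0.013 0 0 0'
python3 - <<'E'
from g import *
delta(tcp(0),R);save(ctrl.snapshot('side'),'s7.png')
E
```

```text
time: 8.15
eef_pos: [513.2, 351.0, 178.5]
tcp_rot: [0.388, 0.294, 0.873, -0.018]
force: [2.4, 1.5, -2.6]
grip_width: 19.9
time: 8.57
eef_pos: [503.4, 337.3, 271.4]
tcp_rot: [0.386, 0.293, 0.875, -0.016]
force: [0.8, -0.2, -1.4]
grip_width: 20.1
t 8.57 tcp [503.4 337.3 271.4] d [ 0.0982 -0.0025  0.1031] w [ 0.44 -0.82  0.46] rows>= 2.47
```

View pics/s7.png

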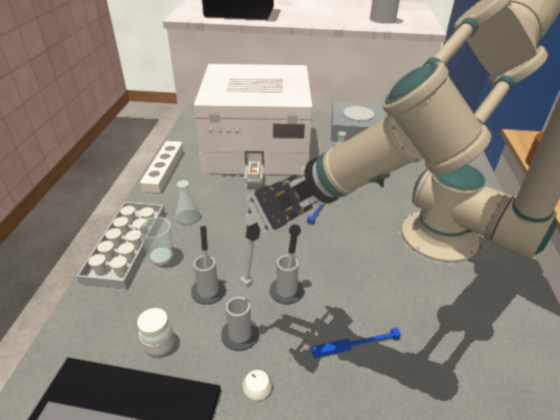

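It is held and clear: side view shows the foot at (247,282), hanging in air above all holders' rims. Now I lift more, then carry it to the open bench while turning it level.

```bash
cat > lay.py <<'E'
from h import *
GT=np.array([1.4,0,-49.]) # grip point in tool frame
PT=np.array([-.7046,0,-.7096])
def RL(az,dn=0.,axis=PT):  # tool rotation with pusher z horizontal along az (handle end raised by dn rad)
    h=np.array([np.cos(az)*np.cos(dn),np.sin(az)*np.cos(dn),np.sin(dn)])
    yv=np.array([-np.sin(az),np.cos(az),0.])
    # tool y = f x p orientation: y=p x f? choose y so that tool z points down
    x3=np.cross(yv,h)
    B=np.c_[h,yv,x3]; a=axis/np.linalg.norm(axis); yt=np.array([0,1.,0]); C=np.c_[a,yt,np.cross(yt,a)]
    return B@C.T
def eef(G,R): return np.array(G)-R@GT
def now():
    s=ctrl.sense();R=rot(s); print('G',(s['eef_pos']+R@GT).round(1),'pz',(R@PT).round(3),'foot',(s['eef_pos']+R@GT-160*R@PT).round(0)); return s,R
E
python3 - <<'E'
from lay import *
s,R=now()
Rl=RL(np.radians(-32)); print(Rl.round(2)); delta(eef([540,90,320],Rl),Rl); rows(eef([540,90,320],Rl),Rl,20)
E
```

```text
G [471.1 350.8 309.7] pz [-0.105 -0.176  0.979] foot [488. 379. 153.]
[[-0.6   0.53 -0.6 ]
 [ 0.37  0.85  0.38]
 [ 0.71  0.   -0.7 ]]
t 8.62 tcp [504.7 337.8 276.4] d [-0.1246 -0.1851  0.0565] w [13.11 89.36 -0.27] rows>= 12.48
per row x 20 [-0.0074 -0.0091 -0.0013] [ 0.66  4.47 -0.01]
```

```bash
python3 -m handwheel '-0.013 0 -0.013 0 0 0;-0.013 0 -0.013 0 0 0;-0.013 0 -0.013 0 0 0;-0.010 0 -0.010 0 0 0'
python3 - <<'E'
from lay import *
s,R=now()
Rl=RL(np.radians(-32)); delta(eef([540,90,320],Rl),Rl); rows(eef([540,90,320],Rl),Rl,20)
E
```

```text
time: 8.95
eef_pos: [495.1, 323.3, 342.6]
tcp_rot: [0.385, 0.294, 0.875, -0.016]
force: [-0.1, 0.8, -1.4]
grip_width: 19.9
G [461.8 336.5 376.1] pz [-0.098 -0.173  0.98 ] foot [478. 364. 219.]
t 8.95 tcp [495.1 323.3 342.6] d [-0.0769 -0.1812  0.1063] w [12.71 89.15 -0.38] rows>= 12.45
per row x 20 [-0.0073 -0.0086  0.0024] [ 0.64  4.46 -0.02]
```

```bash
python3 -m handwheel '-0.007 -0.0086 0.0024 0.65 4.5 0;-0.007 -0.0086 0.0024 0.65 4.5 0;-0.007 -0.0086 0.0024 0.65 4.5 0;-0.007 -0.0086 0.0024 0.65 4.5 0;-0.007 -0.0086 0.0024 0.65 4.5 0;-0.007 -0.0086 0.0024 0.65 4.5 0;-0.007 -0.0086 0.0024 0.65 4.5 0;-0.007 -0.0086 0.0024 0.65 4.5 0'
python3 - <<'E'
from lay import *
s,R=now(); print(s['qpos'].round(2))
Rl=RL(np.radians(-32)); delta(eef([540,90,320],Rl),Rl); rows(eef([540,90,320],Rl),Rl,12)
E
```

```text
time: 9.62
eef_pos: [497.1, 236.0, 339.6]
tcp_rot: [0.068, 0.292, 0.953, 0.04]
force: [-0.2, 0.0, -1.7]
grip_width: 19.9
G [488.4 235.  387.8] pz [ 0.468 -0.423  0.776] foot [413. 303. 264.]
[ 0.33  0.09  1.35 -0.01  1.55 -0.65]
t 9.62 tcp [497.1 236.  339.6] d [-0.0778 -0.1044  0.0519] w [ 7.14 51.42  0.64] rows>= 7.18
per row x 12 [-0.008  -0.0085  0.0019] [0.6  4.28 0.05]
```

```bash
python3 -m handwheel '-0.008 -0.0085 0.002 0.6 4.4 0;-0.008 -0.0085 0.002 0.6 4.4 0;-0.008 -0.0085 0.002 0.6 4.4 0;-0.008 -0.0085 0.002 0.6 4.4 0;-0.008 -0.0085 0.002 0.6 4.4 0;-0.008 -0.0085 0.002 0.6 4.4 0;-0.008 -0.0085 0.002 0.6 4.4 0;-0.008 -0.0085 0.002 0.6 4.4 0'
python3 - <<'E'
from lay import *
s,R=now(); print(s['qpos'].round(2))
Rl=RL(np.radians(-32)); delta(eef([540,90,200],Rl),Rl); rows(eef([540,90,200],Rl),Rl,6)
save(ctrl.snapshot('side'),'s8.png');save(ctrl.snapshot('wrist'),'w8.png')
E
```

```text
time: 10.28
eef_pos: [511.7, 138.4, 308.3]
tcp_rot: [-0.245, 0.271, 0.926, 0.091]
force: [0.5, 0.3, -1.1]
grip_width: 19.8
G [530.6 124.3 351.3] pz [ 0.804 -0.535  0.258] foot [402. 210. 310.]
[-0.09  0.42  1.09  0.31  2.07 -1.  ]
t 10.28 tcp [511.7 138.4 308.3] d [-0.0861 -0.0308  0.1151] w [ 2.29 14.95  0.37] rows>= 2.76
per row x 6 [-0.0164 -0.0048  0.0177] [0.38 2.49 0.06]
```

View pics/s8.png

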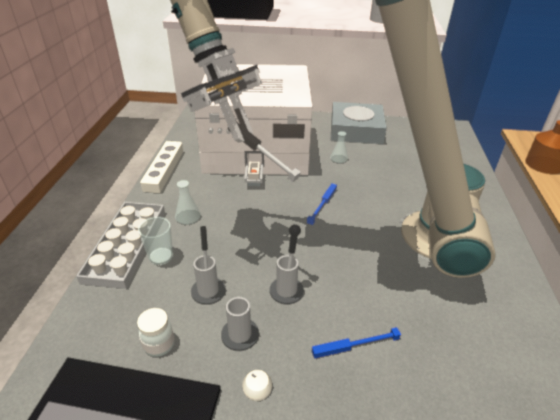

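View pics/w8.png

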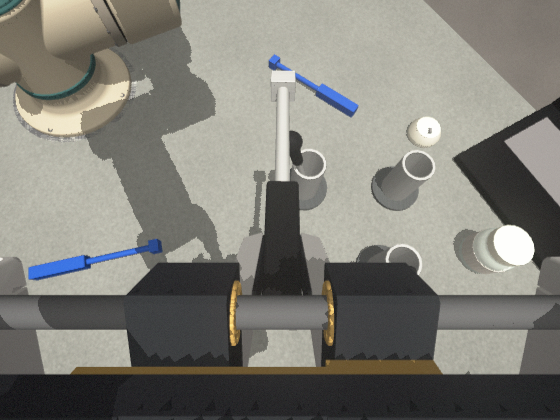

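The pusher is firmly held and nearly level. The wrist view shows the foot at (284,83) and holder_a empty. I'll check its actual pitch in the grip against this view.

```bash
python3 - <<'E'
from lay import *
import lay
s=dict(eef_pos=np.array([511.7,138.4,308.3]),tcp_rot=np.array([-.245,.271,.926,.091])); s=ctrl.sense(); R=rot(s); c=cam('wrist',s)
for a in (-6,-3,0,3,6):
    q=Rn.from_rotvec([0,np.radians(a),0]).as_matrix()@PT; n=np.cross([0,1,0],q); n/=np.linalg.norm(n)
    W=lambda k,b:proj(c,s['eef_pos']+R@(GT+(k-160)*q+b*n)).round(0).tolist()
    print(a,q.round(3),'foot top/end edges',W(0,10),W(0,-10),W(15,10),W(15,-10),'handle115',W(115,10),W(115,-10))
now(); Rl=RL(np.radians(-32)); delta(eef([500,75,150],Rl),Rl); rows(eef([500,75,150],Rl),Rl,8)
E
python3 - <<'E'
import cv2
im=cv2.imread('pics/w8.png');cv2.imwrite('pics/c8.png',cv2.resize(im[60:200,230:350],None,fx=4,fy=4,interpolation=cv2.INTER_CUBIC))
E
```

```text
-6 [-0.627  0.    -0.779] foot top/end edges [282.0, 104.0] [282.0, 84.0] [282.0, 114.0] [282.0, 94.0] handle115 [282.0, 202.0] [282.0, 182.0]
-3 [-0.666  0.    -0.746] foot top/end edges [282.0, 96.0] [282.0, 75.0] [282.0, 106.0] [282.0, 86.0] handle115 [282.0, 199.0] [282.0, 180.0]
0 [-0.705  0.    -0.71 ] foot top/end edges [282.0, 87.0] [282.0, 66.0] [282.0, 99.0] [282.0, 77.0] handle115 [282.0, 197.0] [282.0, 178.0]
3 [-0.741  0.    -0.672] foot top/end edges [282.0, 78.0] [282.0, 57.0] [282.0, 91.0] [282.0, 69.0] handle115 [282.0, 194.0] [282.0, 177.0]
6 [-0.775  0.    -0.632] foot top/end edges [282.0, 69.0] [282.0, 47.0] [282.0, 83.0] [282.0, 61.0] handle115 [282.0, 192.0] [282.0, 175.0]
G [532.3 122.3 346. ] pz [ 0.804 -0.538  0.253] foot [404. 208. 305.]
t 10.38 tcp [513.2 136.4 303.1] d [-0.0853 -0.0649  0.1665] w [ 2.18 14.7  -0.05] rows>= 3.99
per row x 8 [-0.013  -0.0078  0.0197] [ 0.27  1.84 -0.01]
```

View pics/c8.png

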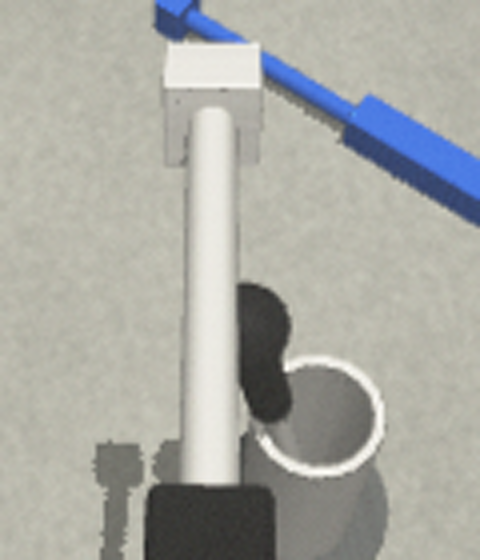

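```bash
sed -i 's/^PT=.*/PT=np.array([-.6897,0,-.7241])/' lay.py
python3 -m handwheel '-0.013 -0.008 0.02 0.3 2 0;-0.013 -0.008 0.02 0.3 2 0;-0.013 -0.008 0.02 0.3 2 0;-0.013 -0.008 0.02 0.3 2 0;-0.013 -0.008 0.02 0.3 2 0;-0.013 -0.008 0.02 0.3 2 0;-0.013 -0.008 0.02 0.3 2 0;-0.010 -0.006 0.015 0.3 2 0'
python3 - <<'E'
from lay import *
s,R=now(); print(s['qpos'].round(2))
Rl=RL(np.radians(-32)); delta(eef([500,75,40],Rl),Rl); rows(eef([500,75,40],Rl),Rl,6)
E
```

```text
time: 11.05
eef_pos: [473.1, 94.6, 116.0]
tcp_rot: [-0.372, 0.251, 0.888, 0.106]
force: [0.6, 0.1, -1.3]
grip_width: 19.9
G [502.   76.7 151.3] pz [ 0.851 -0.524  0.016] foot [366. 161. 149.]
[-0.18  0.63  1.36  0.28  1.89 -1.22]
t 11.05 tcp [473.1  94.6 116. ] d [-0.078  -0.0026  0.0786] w [-0.17  0.92  0.37] rows>= 1.89
per row x 6 [-0.0131 -0.0004  0.013 ] [-0.03  0.15  0.06]
```

```bash
python3 -m handwheel '-0.016 0 0.016 0 0 0;-0.016 0 0.016 0 0 0;-0.014 0 0.014 0 0 0;-0.012 0 0.012 0 0 0;-0.009 0 0.009 0 0 0;-0.005 0 0.005 0 0 0;-0.003 0 0.003 0 0 0;0 0 0 0 0 0'
python3 - <<'E'
from lay import *
s,R=now()
Rl=RL(np.radians(-32),.03); delta(eef([500,75,17],Rl),Rl); rows(eef([500,75,17],Rl),Rl,6)
save(ctrl.snapshot('side'),'s9.png')
im=cv2.imread('pics/s9.png')[100:300,190:390]; cv2.imwrite('pics/c9.png',cv2.resize(im,None,fx=3,fy=3,interpolation=cv2.INTER_CUBIC))
E
```

```text
time: 11.72
eef_pos: [471.0, 96.7, 1.5]
tcp_rot: [-0.368, 0.25, 0.89, 0.102]
force: [0.3, 0.7, -1.4]
grip_width: 19.9
G [499.7  79.3  37.2] pz [ 0.854 -0.52   0.026] foot [363. 163.  33.]
t 11.72 tcp [471.   96.7   1.5] d [-0.0162 -0.003   0.0125] w [-0.58 -0.23  0.34] rows>= 0.39
per row x 6 [-0.0027 -0.0005  0.0021] [-0.1  -0.04  0.06]
```

View pics/c9.png

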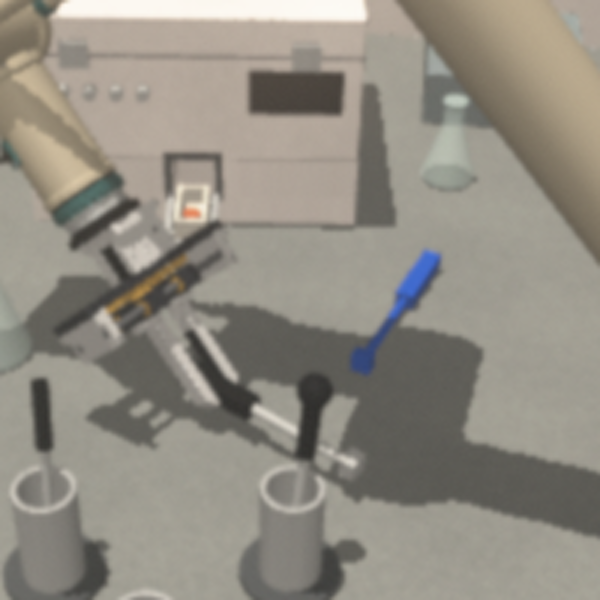

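Pusher nearly level, about 25 mm up. I'll lower slowly and watch the force.

```bash
python3 -m handwheel '-0.004 0 0.004 0 0 0;-0.004 0 0.004 0 0 0;-0.003 0 0.003 0 0 0;-0.001 0 0.001 0 0 0'; python3 -c "
from lay import *
now()"
```

```text
time: 12.1
eef_pos: [473.4, 96.7, -13.9]
tcp_rot: [-0.365, 0.25, 0.891, 0.102]
force: [0.5, 0.4, -1.3]
grip_width: 20.0
G [501.9  79.4  22. ] pz [ 0.854 -0.52   0.033] foot [365. 162.  17.]
```

```bash
python3 -m handwheel '-0.0025 0 0.0025 0 0 0;-0.002 0 0.002 0 0 0;0 0 0 0 0 0'; python3 -c "
from lay import *
now()"
```

```text
time: 12.35
eef_pos: [473.6, 96.7, -20.0]
tcp_rot: [-0.365, 0.25, 0.891, 0.103]
force: [0.9, -1.0, 1.4]
grip_width: 20.0
G [502.1  79.3  15.9] pz [ 0.854 -0.52   0.032] foot [366. 162.  11.]
```

```bash
python3 -m handwheel '-0.0015 0 0.0015 0 0 0;0 0 0 0 0 0'
python3 - <<'E'
from lay import *
now(); save(ctrl.snapshot('side'),'s10.png');save(ctrl.snapshot('wrist'),'w10.png')
im=cv2.imread('pics/s10.png')[180:280,220:340]; cv2.imwrite('pics/c10.png',cv2.resize(im,None,fx=5,fy=5,interpolation=cv2.INTER_CUBIC))
E
```

```text
time: 12.52
eef_pos: [473.7, 96.7, -20.0]
tcp_rot: [-0.366, 0.25, 0.891, 0.103]
force: [-0.5, -0.3, 0.2]
grip_width: 19.8
G [502.2  79.2  15.9] pz [ 0.854 -0.52   0.03 ] foot [366. 162.  11.]
```

View pics/c10.png

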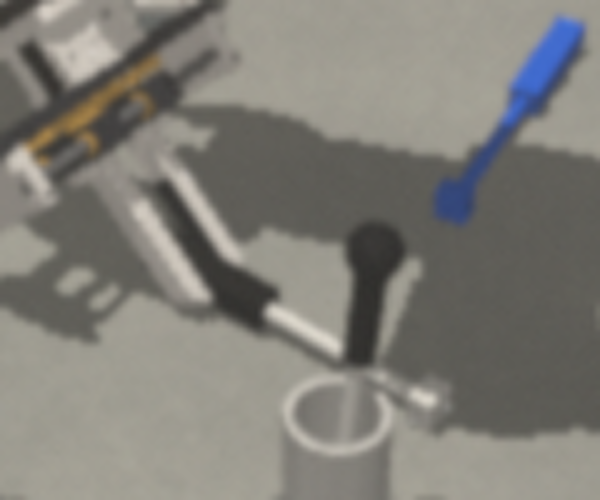

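View pics/w10.png

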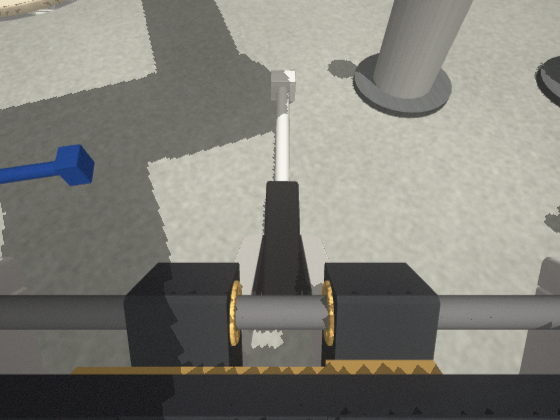

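```bash
python3 -m handwheel '-0.002 0 0.002 0 0 0;-0.002 0 0.002 0 0 0;0 0 0 0 0 0'
python3 - <<'E'
from lay import *
now();
E
```

```text
time: 12.87
eef_pos: [473.7, 96.7, -19.8]
tcp_rot: [-0.367, 0.249, 0.89, 0.105]
force: [-1.0, -0.7, -0.7]
grip_width: 20.1
G [502.3  79.2  15.9] pz [ 0.854 -0.52   0.027] foot [366. 162.  12.]
```

The arm will not go lower than TCP z = -20 mm, which looks like a floor limit. The pusher is level within 2° and the handle axis is about 5 mm above its rest height, so a drop of that size stays well under the speed limit. Releasing.

```bash
python3 -m handwheel '0 0 0 0 0 0;0 0 0 0 0 0;0 0 0 0 0 0;0 0 0 0 0 0;0 0 0 0 0 0;0 0 0 0 0 0;0 0 0 0 0 0;0 0 0 0 0 0;0 0 0 0 0 0;0 0 0 0 0 0' 0
python3 - <<'E'
from lay import *
now(); save(ctrl.snapshot('wrist'),'w11.png')
E
```

```text
time: 13.7
eef_pos: [473.1, 99.0, -19.6]
tcp_rot: [-0.368, 0.249, 0.89, 0.106]
force: [1.6, 1.1, 2.0]
grip_width: 83.3
G [501.8  81.3  16. ] pz [ 0.853 -0.521  0.024] foot [365. 165.  12.]
```

View pics/w11.png

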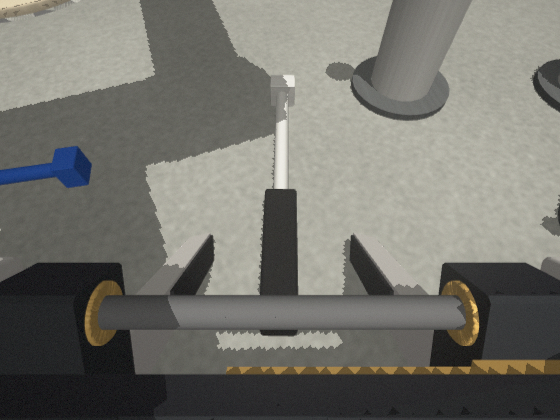

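The pusher lies flat on the bench. The wrist view shows the foot at (282,88), the handle running from (280,190) to (280,333), and the jaws open on both sides. Backing out along the tool axis.

```bash
python3 -m handwheel '0 0 -0.005 0 0 0;0 0 -0.015 0 0 0;0 0 -0.025 0 0 0;0 0 -0.03 0 0 0;0 0 -0.03 0 0 0;0 0 -0.03 0 0 0' 0
python3 - <<'E'
from lay import *
s,R=now(); print(s['qpos'].round(2))
np.save('s12.npy',np.r_[s['eef_pos'],s['tcp_rot']])
save(ctrl.snapshot('wrist'),'w12.png');save(ctrl.snapshot('top'),'t12.png')
im=cv2.imread('pics/t12.png')[150:330,190:370]; cv2.imwrite('pics/c12.png',cv2.resize(im,None,fx=3.3,fy=3.3,interpolation=cv2.INTER_CUBIC))
E
```

```text
time: 14.25
eef_pos: [550.8, 46.7, 74.6]
tcp_rot: [-0.374, 0.249, 0.888, 0.102]
force: [0.6, 0.1, -0.8]
grip_width: 94.0
G [580.   29.3 109.9] pz [ 0.856 -0.517  0.014] foot [443. 112. 108.]
[-0.22  0.79  1.15  0.25  1.96 -1.24]
```

View pics/w12.png

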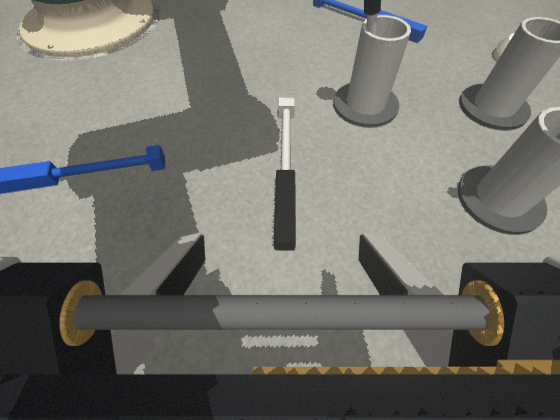

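View pics/c12.png

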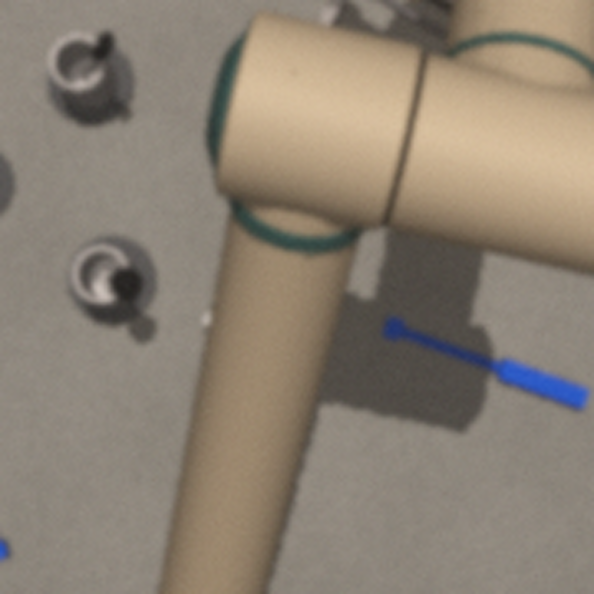

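Run:
```python
from lay import *
a=np.load('s12.npy'); c=cam('wrist',dict(eef_pos=a[:3],tcp_rot=a[3:]))
P0=onz(c,(286.3,98),20);P115=onz(c,(285.3,170.5),20);Pe=onz(c,(284.5,249),0)
print(P0,P115,Pe,np.linalg.norm(P115-P0),np.linalg.norm((Pe-P0)[:2]))
d=(Pe-P0)[:2]; print(np.degrees(np.arctan2(d[1],d[0])))
im=cv2.imread('pics/w12.png')[80:270,220:350]; cv2.imwrite('pics/c12w.png',cv2.resize(im,None,fx=4,fy=3,interpolation=cv2.INTER_CUBIC))
```

```text
[369.21111017 162.64765236  20.        ] [467.24467577 101.09272301  20.        ] [535.37429087  58.55360257   0.        ] 115.75659511132972 196.07593891470583
-32.06536504272485
```

View pics/c12w.png

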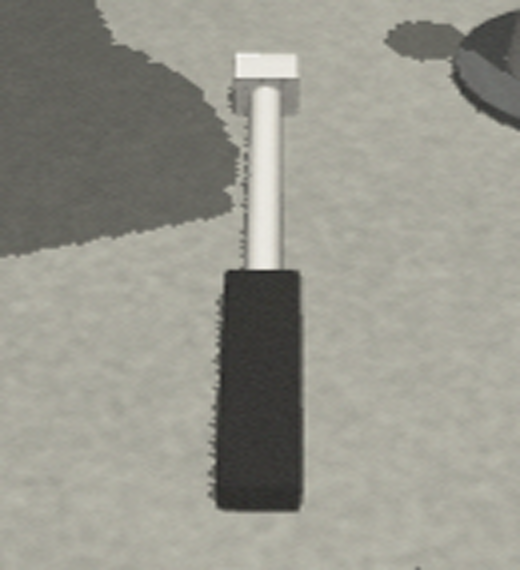

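The pusher's foot is at (369,163) with axis azimuth -32°, and the measured length of 196 mm fits. Next I go upright above the handle, then make a half turn about z so the foot can later face the furnace within the last joint's range.

```bash
cat > rg.py <<'E'
from h import *
def RV(xaz): # tool down, tool x along azimuth
    x=np.array([np.cos(xaz),np.sin(xaz),0]); z=np.array([0,0,-1.]); return np.c_[x,np.cross(z,x),z]
E
python3 - <<'E'
from rg import *
R=RV(np.radians(148)); t=[503,79,100]; delta(t,R); rows(t,R,8)
E
```

```text
t 14.35 tcp [554.5  45.3  75.4] d [0.0608 0.002  0.0262] w [ -0.43 -45.11   0.66] rows>= 6.3
per row x 8 [0.0085 0.0002 0.0005] [-0.05 -5.64  0.08]
```

```bash
python3 -m handwheel '0.0085 0 0.0005 0 -5.7 0;0.0085 0 0.0005 0 -5.7 0;0.0085 0 0.0005 0 -5.7 0;0.0085 0 0.0005 0 -5.7 0;0.0085 0 0.0005 0 -5.7 0;0.0085 0 0.0005 0 -5.7 0;0.0085 0 0.0005 0 -5.7 0;0.0085 0 0.0005 0 -5.7 0'
python3 -m handwheel '0 0 0 0 0 7.1;0 0 0 0 0 7.1;0 0 0 0 0 7.1;0 0 0 0 0 7.1;0 0 0 0 0 7.1;0 0 0 0 0 7.1;0 0 0 0 0 7.1;0 0 0 0 0 7.1;0 0 0 0 0 7.1;0 0 0 0 0 7.1'
python3 -m handwheel '0 0 0 0 0 7.1;0 0 0 0 0 7.1;0 0 0 0 0 7.1;0 0 0 0 0 7.1;0 0 0 0 0 7.1;0 0 0 0 0 7.1;0 0 0 0 0 7.1;0 0 0 0 0 7.1;0 0 0 0 0 7.1;0 0 0 0 0 7.1'
python3 - <<'E'
from rg import *
print(ctrl.sense()['qpos'].round(2)); R=RV(np.radians(-32.1)); t=[503,79,100]; delta(t,R); rows(t,R,6)
E
```

```text
time: 15.02
eef_pos: [500.0, 71.0, 79.3]
tcp_rot: [0.011, 0.272, 0.962, -0.01]
force: [0.9, 0.7, -0.2]
grip_width: 93.6
time: 15.85
eef_pos: [468.9, 75.0, 69.6]
tcp_rot: [0.011, 0.784, 0.621, -0.012]
force: [-0.2, 0.9, 0.5]
grip_width: 94.4
time: 16.68
eef_pos: [450.7, 73.4, 58.2]
tcp_rot: [0.019, 0.999, 0.045, -0.013]
force: [-0.1, 0.8, -0.5]
grip_width: 94.2
[ 0.04  0.21  1.89 -0.04  1.06  1.55]
t 16.68 tcp [450.7  73.4  58.2] d [ 0.0514  0.0006 -0.0432] w [ 2.52  0.91 37.21] rows>= 5.2
per row x 6 [ 0.0085 -0.0024 -0.0071] [0.42 0.15 6.2 ]
```

```bash
python3 -m handwheel '0.0085 -0.0024 -0.007 0.4 0.15 6.4;0.0085 -0.0024 -0.007 0.4 0.15 6.4;0.0085 -0.0024 -0.007 0.4 0.15 6.4;0.0085 -0.0024 -0.007 0.4 0.15 6.4;0.0085 -0.0024 -0.007 0.4 0.15 6.4;0.0085 -0.0024 -0.007 0.4 0.15 6.4;0 0 0 0 0 0'
python3 - <<'E'
from rg import *
print(ctrl.sense()['qpos'].round(2)); R=RV(np.radians(-32.1)); t=[503,79,50]; delta(t,R); rows(t,R,4)
a=ctrl.sense(); save(ctrl.snapshot('wrist'),'w13.png'); c=cam('wrist',a)
P=lambda k,z:np.r_[369.2+k*.8474,162.6-k*.5309,z]
print([proj(c,P(k,z)).round(0).tolist() for k,z in((0,20),(115,20),(200,20),(200,0),(158,10))])
E
```

```text
time: 17.27
eef_pos: [491.7, 77.6, 91.5]
tcp_rot: [0.005, 0.954, -0.301, -0.007]
force: [0.2, 0.1, 0.1]
grip_width: 93.9
[ 0.02  0.23  1.77 -0.01  1.15  2.21]
t 17.27 tcp [491.7  77.6  91.5] d [ 0.0089 -0.0082  0.0413] w [ 0.8   0.62 -2.95] rows>= 0.99
per row x 4 [ 0.0022 -0.002   0.0103] [ 0.2   0.15 -0.74]
[[281.0, 344.0], [275.0, 241.0], [269.0, 153.0], [270.0, 152.0], [272.0, 196.0]]
```

View pics/w13.png

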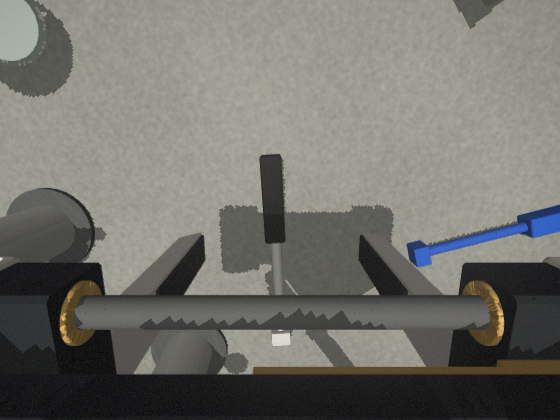

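The prediction matches the picture: handle end at (270,155) and foot at (281,340). Descending with the correction.

```bash
python3 -m handwheel '0.002 -0.002 0.011 0.2 0.15 -0.8;0.002 -0.002 0.011 0.2 0.15 -0.8;0.002 -0.002 0.011 0.2 0.15 -0.8;0.002 -0.002 0.011 0.2 0.15 -0.7;0 0 0.01 0 0 0;0 0 0.01 0 0 0;0 0 0.006 0 0 0;0 0 0 0 0 0'
python3 - <<'E'
from rg import *
R=RV(np.radians(-32.1)); t=[503,79,-20]; delta(t,R);rows(t,R,4)
E
```

```text
time: 17.98
eef_pos: [485.6, 80.6, 10.5]
tcp_rot: [0.003, 0.966, -0.258, -0.009]
force: [-0.1, -0.0, -0.2]
grip_width: 93.8
t 17.98 tcp [485.6  80.6  10.5] d [ 0.0163 -0.0076  0.0302] w [0.67 0.91 2.15] rows>= 0.72
per row x 4 [ 0.004  -0.0019  0.0076] [0.17 0.23 0.54]
```

```bash
python3 -m handwheel '0.006 -0.002 0.002 0.2 0.2 0.6;0.006 -0.002 0.002 0.2 0.2 0.6;0.003 -0.002 0.002 0.2 0.2 0.6;0.002 -0.001 0.002 0 0.2 0.4;0 0 0 0 0 0'
python3 - <<'E'
from rg import *
R=RV(np.radians(-32.1)); t=[503,79,-20]; delta(t,R)
E
```

```text
time: 18.4
eef_pos: [505.0, 77.8, 1.8]
tcp_rot: [0.0, 0.961, -0.277, -0.0]
force: [-0.3, 0.2, 0.5]
grip_width: 94.0
t 18.4 tcp [505.   77.8   1.8] d [-0.0023  0.      0.0218] w [ 0.03  0.01 -0.05] rows>= 0.52
```

```bash
python3 -m handwheel '-0.001 0 0.006 0 0 0;0 0 0.006 0 0 0;0 0 0.006 0 0 0;0 0 0.004 0 0 0;0 0 0 0 0 0'
python3 - <<'E'
from rg import *
R=RV(np.radians(-32.1)); t=[503,79,-36]; delta(t,R)
E
```

```text
time: 18.82
eef_pos: [504.8, 78.4, -21.8]
tcp_rot: [-0.0, 0.961, -0.277, 0.001]
force: [-0.2, -1.0, -0.2]
grip_width: 93.7
t 18.82 tcp [504.8  78.4 -21.8] d [-0.0018  0.0004  0.0142] w [-0.03 -0.06 -0.04] rows>= 0.34
```

```bash
python3 -m handwheel '-0.001 0 0.005 0 0 0;0 0 0.004 0 0 0;0 0 0.003 0 0 0;0 0 0 0 0 0'
python3 - <<'E'
from rg import *
R=RV(np.radians(-32.1)); t=[503,79,-36]; delta(t,R); a=ctrl.sense();save(ctrl.snapshot('wrist'),'w14.png')
E
```

```text
time: 19.15
eef_pos: [503.2, 79.0, -35.6]
tcp_rot: [0.0, 0.961, -0.277, 0.0]
force: [0.1, -0.0, 1.4]
grip_width: 94.0
t 19.15 tcp [503.2  79.  -35.6] d [-0.0002  0.0001  0.0004] w [ 0.01 -0.01 -0.03] rows>= 0.01
```

View pics/w14.png

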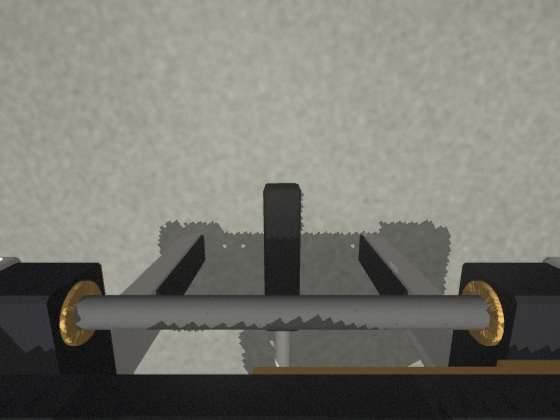

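The jaws straddle the handle, centred at x≈282, with the tips just above the bench. Closing.

```bash
python3 -m handwheel '0 0 0 0 0 0;0 0 0 0 0 0;0 0 0 0 0 0;0 0 0 0 0 0;0 0 0 0 0 0;0 0 0 0 0 0;0 0 0 0 0 0;0 0 0 0 0 0;0 0 0 0 0 0;0 0 0 0 0 0' 1
python3 -m handwheel '0 0 0 0 0 0;0 0 0 0 0 0;0 0 0 0 0 0'
python3 - <<'E'
from rg import *
R=RV(np.radians(-32.1)); t=[503,79,-36]; delta(t,R)
E
```

```text
time: 20.03
eef_pos: [504.6, 79.0, -34.3]
tcp_rot: [-0.0, 0.961, -0.277, 0.001]
force: [0.5, 0.3, 0.9]
grip_width: 30.8
time: 20.28
eef_pos: [504.5, 79.0, -34.2]
tcp_rot: [-0.0, 0.961, -0.277, 0.001]
force: [-0.4, 0.2, -0.3]
grip_width: 19.8
t 20.28 tcp [504.5  79.  -34.2] d [-0.0013  0.0008  0.0017] w [-0.07 -0.15 -0.01] rows>= 0.04
```

Gripped again at 19.8 mm, level from above. Lifting and turning the foot towards the furnace.

```bash
python3 -m handwheel '0 0 -0.01 0 0 0;0 0 -0.016 0 0 0;0 0 -0.02 0 0 0;0 0 -0.02 0 0 0;0 0 -0.02 0 0 0;0 0 -0.01 0 0 0'
python3 - <<'E'
from rg import *
R=RV(np.radians(96.4)); t=[530,60,70]; delta(t,R); rows(t,R,20); print(ctrl.sense()['qpos'].round(2)); save(ctrl.snapshot('side'),'s15.png')
im=cv2.imread('pics/s15.png')[100:300,190:390]; cv2.imwrite('pics/c15.png',cv2.resize(im,None,fx=3,fy=3,interpolation=cv2.INTER_CUBIC))
E
```

```text
time: 20.78
eef_pos: [500.4, 78.9, 64.7]
tcp_rot: [0.001, 0.961, -0.277, -0.003]
force: [-0.0, 0.6, -1.4]
grip_width: 19.5
t 20.78 tcp [500.4  78.9  64.7] d [ 0.0351  0.0003 -0.0055] w [  -0.23    0.42 -128.53] rows>= 17.95
per row x 20 [ 0.001   0.0019 -0.0003] [-0.01  0.02 -6.43]
[ 0.02  0.26  1.8  -0.    1.08  2.15]
```

View pics/c15.png

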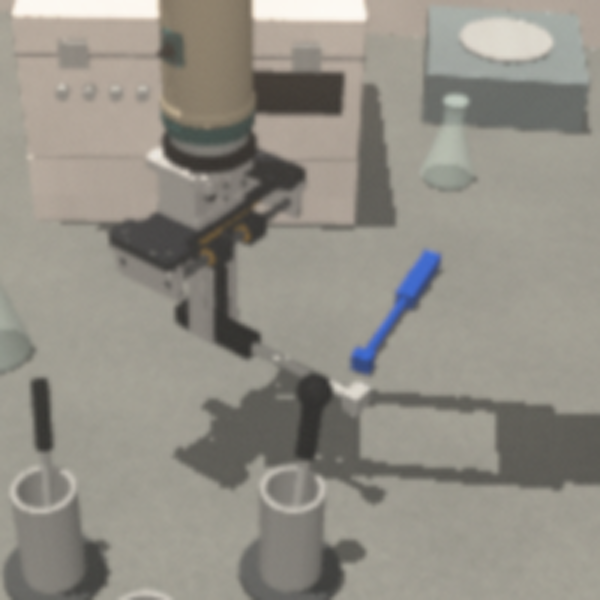

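The pusher is held level about 100 mm up, with the foot at crop (358,393), clear of everything. Turning.

```bash
python3 -m handwheel '0.001 0.002 -0.001 0 0 -6.5;0.001 0.002 -0.001 0 0 -6.5;0.001 0.002 -0.001 0 0 -6.5;0.001 0.002 -0.001 0 0 -6.5;0.001 0.002 -0.001 0 0 -6.5;0.001 0.002 -0.001 0 0 -6.5;0.001 0.002 -0.001 0 0 -6.5;0.001 0.002 -0.001 0 0 -6.5;0.001 0.002 -0.001 0 0 -6.5;0.001 0.002 -0.001 0 0 -6.5'
python3 - <<'E'
from rg import *
R=RV(np.radians(96.4)); t=[530,60,70]; delta(t,R); rows(t,R,10); print(ctrl.sense()['qpos'].round(2))
E
```

```text
time: 21.67
eef_pos: [507.6, 59.7, 77.6]
tcp_rot: [-0.001, 0.951, 0.309, -0.002]
force: [-0.4, -0.2, -0.7]
grip_width: 19.6
t 21.67 tcp [507.6  59.7  77.6] d [0.0184 0.0129 0.0075] w [ -0.27   0.1  -60.4 ] rows>= 8.44
per row x 10 [0.0011 0.0021 0.0008] [-0.03  0.01 -6.04]
[-0.02  0.25  1.78  0.    1.11  0.92]
```

```bash
python3 -m handwheel '0.001 0.002 0.0006 0 0 -6.2;0.001 0.002 0.0006 0 0 -6.2;0.001 0.002 0.0006 0 0 -6.2;0.001 0.002 0.0006 0 0 -6.2;0.001 0.002 0.0006 0 0 -6.2;0.001 0.002 0.0006 0 0 -6.2;0.001 0.002 0.0006 0 0 -6.2;0.001 0.002 0.0006 0 0 -6.2;0.001 0.002 0.0006 0 0 -6.2;0 0 0 0 0 -3.5'
python3 - <<'E'
from rg import *
R=RV(np.radians(96.4)); t=[535,55,30]; delta(t,R); s=ctrl.sense()
np.save('s16.npy',np.r_[s['eef_pos'],s['tcp_rot']])
for n in('wrist','top','side'): save(ctrl.snapshot(n),n+'16.png')
im=cv2.imread('pics/top16.png')[130:250,270:410]; cv2.imwrite('pics/top16c.png',cv2.resize(im,None,fx=5,fy=5,interpolation=cv2.INTER_CUBIC))
im=cv2.imread('pics/side16.png')[120:240,200:320]; cv2.imwrite('pics/side16c.png',cv2.resize(im,None,fx=5,fy=5,interpolation=cv2.INTER_CUBIC))
E
```

```text
time: 22.5
eef_pos: [523.0, 59.3, 69.3]
tcp_rot: [-0.005, 0.653, 0.757, -0.004]
force: [0.1, 0.0, -0.4]
grip_width: 19.9
t 22.5 tcp [523.   59.3  69.3] d [-0.0061  0.0118  0.0392] w [-0.72 -0.19  2.  ] rows>= 0.94
```

View pics/wrist16.png

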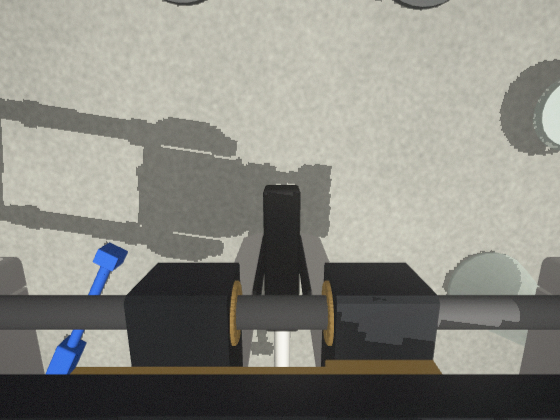

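View pics/top16c.png

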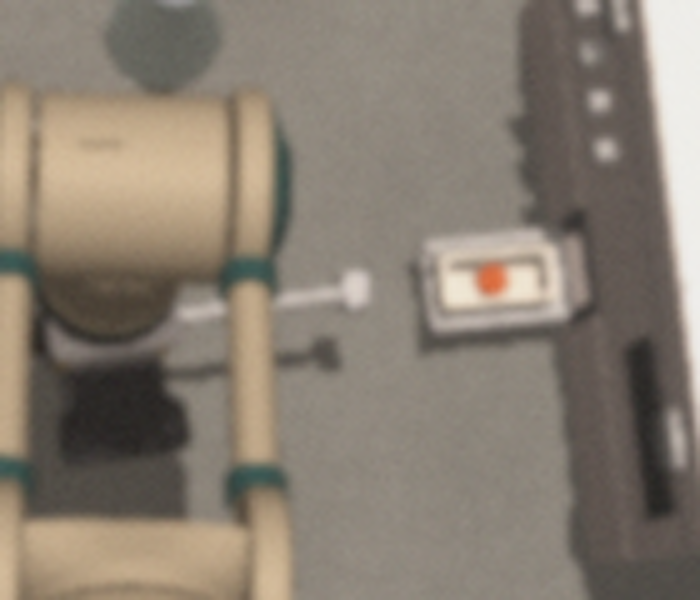

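View pics/side16c.png

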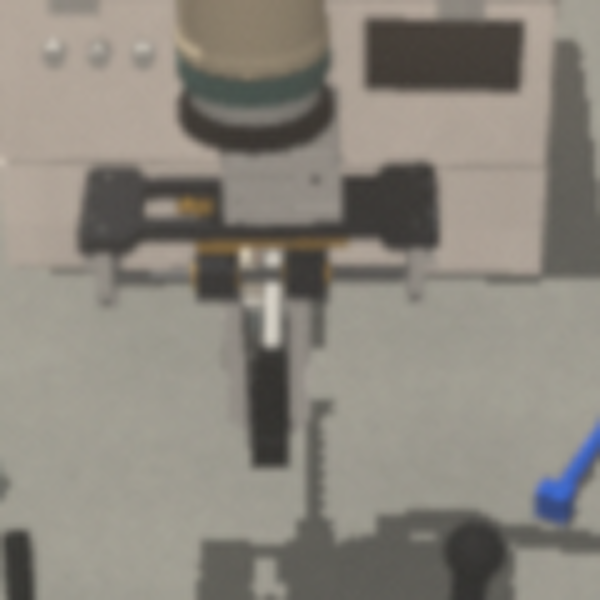

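```bash
cat > push.py <<'E'
from rg import *
TH=.112; M=np.array([567.2,-239.9,0]); KG=159.6; ZO=44.2
ux=np.array([np.cos(TH),np.sin(TH),0]); uy=np.array([-np.sin(TH),np.cos(TH),0])
def w2a(X): d=np.array(X)-M; return np.array([d@ux,d@uy,X[2]])
def a2w(x,y,z): return M+x*ux+y*uy+np.array([0,0,z])
def foot(s):
    R=rot(s); return s['eef_pos']-R[:,2]*ZO-R[:,0]*KG
def st():
    s=ctrl.sense(); f=w2a(foot(s)); R=rot(s); print('t',round(s['time'],2),'foot(a)',f.round(1),'axis in a',(np.array([R[:,0]@ux,R[:,0]@uy,R[2,0]])).round(3),'F',s['force'].round(1)); return s
def goto(yf,z,n,x=0):
    R=RV(np.pi/2+TH); t=a2w(x,yf+KG,z-ZO); delta(t,R); rows(t,R,n)
E
python3 - <<'E'
from push import *
s=st(); a=np.load('s16.npy'); s0=dict(eef_pos=a[:3],tcp_rot=a[3:]); c=cam('top'); R=rot(s0)
f=foot(s0); print('pred foot end top px',proj(c,f+[0,0,10]),'k=15',proj(c,f+R[:,0]*15+[0,0,10]), 'crop',(proj(c,f+R[:,0]*7+[0,0,10])-(270,130))*5)
for X in [(0,90,43),(0,0,43)]: print(X,(proj(c,a2w(*X))-(270,130))*5)
goto(125,75,6)
E
```

```text
t 22.65 foot(a) [ -5.8 142.5 113.1] axis in a [-0.028  1.     0.003] F [ 1.1 -0.2 -1. ]
pred foot end top px [342.67265274 186.49299043] k=15 [337.5948109 187.1896705] crop [351.51730754 284.09021772]
(0, 90, 43) [426.57197056 286.88208185]
(0, 0, 43) [570.36180501 272.09571945]
t 22.65 tcp [522.6  59.2  69.4] d [-0.018   0.0108  0.0384] w [-0.73 -0.18  1.6 ] rows>= 0.92
per row x 6 [-0.003   0.0018  0.0064] [-0.12 -0.03  0.27]
```

```bash
python3 -m handwheel '-0.003 0.002 0.007 -0.1 0 0.3;-0.003 0.002 0.007 -0.1 0 0.3;-0.003 0.002 0.007 -0.1 0 0.3;-0.003 0.002 0.007 -0.1 0 0.3;-0.003 0.002 0.006 -0.1 0 0.3;-0.002 0.002 0.003 -0.1 0 0.2;0 0 0 0 0 0'
python3 - <<'E'
from push import *
s=st(); R=rot(s); im=ctrl.snapshot('top'); save(im,'top17.png'); c=cam('top'); f=foot(s)
b=cv2.resize(im[160:220,320:400],None,fx=9,fy=9,interpolation=cv2.INTER_CUBIC); save(b,'top17c.png')
q=lambda X:((proj(c,X)-(320,160)+.5)*9).round(0)
print('foot top corners pred',[q(f+R[:,0]*k+R[:,1]*j+[0,0,10]).tolist() for k,j in((0,-10),(0,10),(15,-10),(15,10))])
print('trough inner',[q(a2w(x,y,43)).tolist() for x,y in((21,90),(-21,90),(21,0),(-21,0))])
goto(125,75,4)
E
```

```text
time: 23.23
eef_pos: [536.5, 41.9, 27.3]
tcp_rot: [-0.002, 0.67, 0.742, -0.0]
force: [0.4, -0.2, -1.1]
grip_width: 19.6
t 23.23 foot(a) [ -0.6 123.7  70.9] axis in a [0.011 1.    0.003] F [ 0.4 -0.2 -1.1]
foot top corners pred [[247.0, 275.0], [240.0, 216.0], [202.0, 279.0], [196.0, 220.0]]
trough inner [[315.0, 191.0], [330.0, 311.0], [573.0, 164.0], [589.0, 284.0]]
t 23.28 tcp [536.3  42.1  27.5] d [ 0.0009 -0.0008 -0.0033] w [-0.21 -0.19 -0.59] rows>= 0.08
per row x 4 [ 0.0002 -0.0002 -0.0008] [-0.05 -0.05 -0.15]
```

View pics/top17c.png

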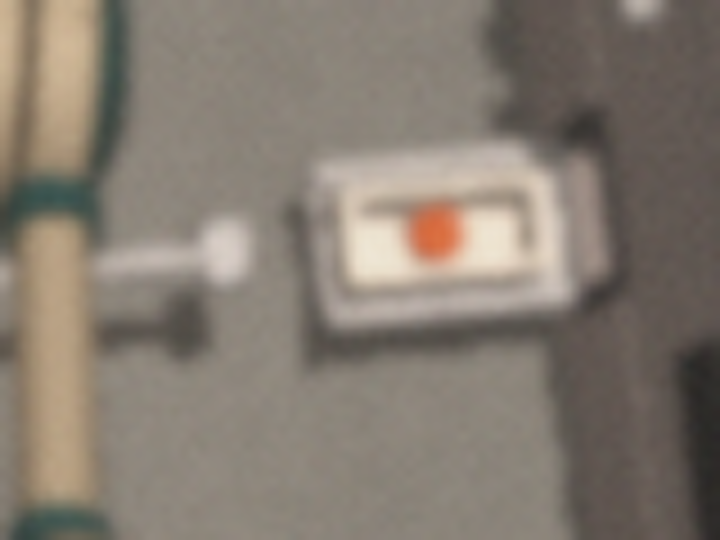

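The top crop shows the foot at (227,251), within about 2 mm of the prediction (221,248), and in line with the trough and the boat (345–560, 235). Lowering to push height.

```bash
python3 -m handwheel '0 0.001 0.008 0 0 -0.3;0 0 0.007 0 0 -0.3;0 0 0.004 0 0 0;0 0 0.001 0 0 0;0 0 0 0 0 0'
python3 - <<'E'
from push import *
st(); goto(95,49,4,x=1)
E
```

```text
time: 23.7
eef_pos: [537.6, 42.5, 5.6]
tcp_rot: [-0.002, 0.666, 0.746, 0.0]
force: [-0.4, 0.0, -1.0]
grip_width: 19.6
t 23.7 foot(a) [  2.5 124.1  49.3] axis in a [-0.001  1.     0.004] F [-0.4  0.  -1. ]
t 23.7 tcp [537.6  42.5   5.6] d [-0.0293 -0.0012  0.0007] w [-0.17 -0.2   0.06] rows>= 0.7
per row x 4 [-0.0073 -0.0003  0.0002] [-0.04 -0.05  0.02]
```

```bash
python3 -m handwheel '-0.007 0 0 0 0 0;-0.008 0 0 0 0 0;-0.007 0 0 0 0 0;-0.004 0 0 0 0 0;0 0 0 0 0 0'
python3 - <<'E'
from push import *
s=st(); R=rot(s); goto(60,49,6,x=1); im=ctrl.snapshot('top'); save(im,'top18.png'); c=cam('top'); f=foot(s)
b=cv2.resize(im[160:220,320:400],None,fx=9,fy=9,interpolation=cv2.INTER_CUBIC); save(b,'top18c.png')
q=lambda X:((proj(c,X)-(320,160)+.5)*9).round(0)
print('foot top corners pred',[q(f+R[:,0]*k+R[:,1]*j+[0,0,10]).tolist() for k,j in((0,-10),(0,10),(15,-10),(15,10))])
im=ctrl.snapshot('side'); b=cv2.resize(im[130:220,210:310],None,fx=6,fy=6,interpolation=cv2.INTER_CUBIC); save(b,'side18c.png')
E
```

```text
time: 24.12
eef_pos: [541.5, 13.8, 6.2]
tcp_rot: [-0.001, 0.666, 0.746, 0.0]
force: [-0.5, -0.6, -0.6]
grip_width: 19.7
t 24.12 foot(a) [ 3.2 95.3 50. ] axis in a [-0.002  1.     0.003] F [-0.5 -0.6 -0.6]
t 24.12 tcp [541.5  13.8   6.2] d [-0.0354 -0.0019  0.0014] w [-0.08 -0.15  0.13] rows>= 0.85
per row x 6 [-0.0059 -0.0003  0.0002] [-0.01 -0.02  0.02]
foot top corners pred [[319.0, 264.0], [311.0, 206.0], [275.0, 269.0], [268.0, 211.0]]
```

View pics/top18c.png

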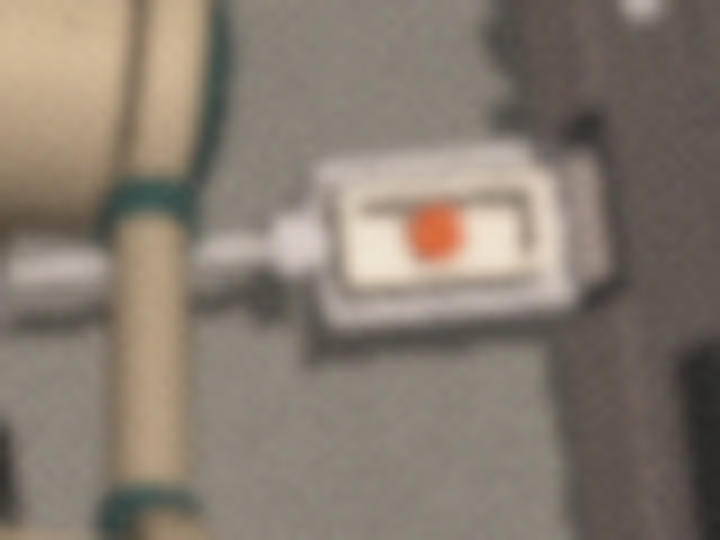

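View pics/side18c.png

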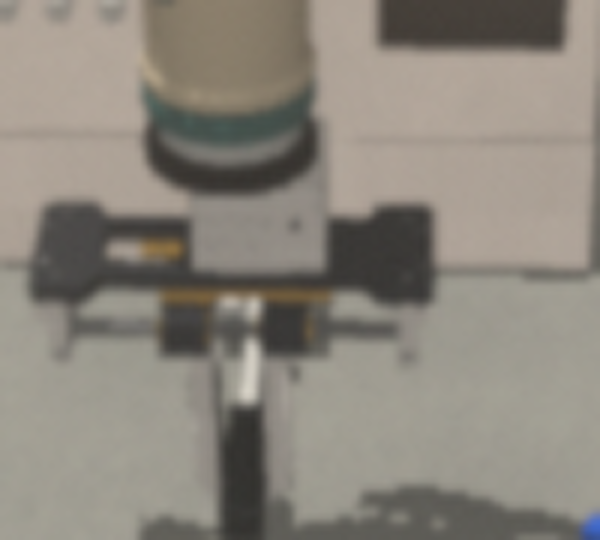

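The foot (298,245) stands at the trough's end, on its centre line. Now pushing slowly.

```bash
python3 -m handwheel '-0.005 -0.0005 0.0003 0 0 0;-0.005 -0.0005 0.0003 0 0 0;-0.005 0 0.0003 0 0 0;-0.006 0 0 0 0 0;-0.007 0 0 0 0 0;-0.008 0 0 0 0 0'
python3 - <<'E'
from push import *
st(); goto(20,49,6,x=1.5)
E
```

```text
time: 24.72
eef_pos: [544.1, -21.7, 5.5]
tcp_rot: [-0.003, 0.665, 0.747, 0.001]
force: [0.2, 1.4, -0.6]
grip_width: 19.7
t 24.72 foot(a) [ 2.1 59.6 48.8] axis in a [-0.004  1.     0.005] F [ 0.2  1.4 -0.6]
t 24.72 tcp [544.1 -21.7   5.5] d [-0.0398 -0.0001  0.0004] w [-0.09 -0.31  0.23] rows>= 0.95
per row x 6 [-0.0066  0.      0.0001] [-0.02 -0.05  0.04]
```

```bash
python3 -m handwheel '-0.008 0 0.0003 0 -0.1 0;-0.008 0 0.0003 0 -0.1 0;-0.008 0 0.0003 0 -0.1 0;-0.008 0 0 0 0 0;-0.006 0 0 0 0 0'
python3 - <<'E'
from push import *
st(); goto(0,49,4,x=1.5)
im=ctrl.snapshot('top'); save(im,'top19.png')
b=cv2.resize(im[160:220,320:400],None,fx=9,fy=9,interpolation=cv2.INTER_CUBIC); save(b,'top19c.png')
E
```

```text
time: 25.13
eef_pos: [549.1, -64.4, 4.4]
tcp_rot: [-0.0, 0.665, 0.747, -0.001]
force: [-0.5, 1.4, -0.3]
grip_width: 19.9
t 25.13 foot(a) [ 2.2 16.8 48.7] axis in a [-0.003  1.    -0.   ] F [-0.5  1.4 -0.3]
t 25.13 tcp [549.1 -64.4   4.4] d [-0.0168 -0.0002 -0.0004] w [-0.08  0.03  0.18] rows>= 0.4
per row x 4 [-0.0042 -0.     -0.0001] [-0.02  0.01  0.05]
```

View pics/top19c.png

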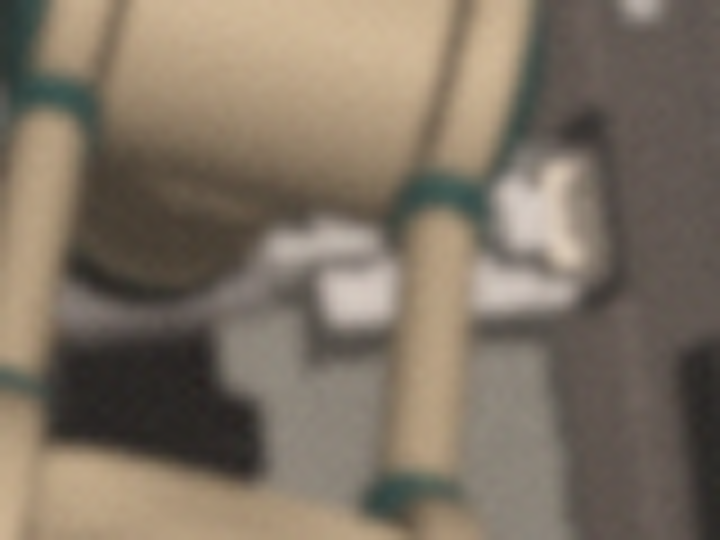

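The boat's rear wall is at (545,215) with the foot behind it, entering the mouth and going straight. Continuing.

```bash
python3 -m handwheel '-0.007 0 0 0 0 0;-0.007 0 0 0 0 0;-0.007 0 0 0 0 0;-0.006 0 0 0 0 0'
python3 - <<'E'
from push import *
st()
E
```

```text
time: 25.52
eef_pos: [552.2, -94.4, 4.1]
tcp_rot: [-0.0, 0.665, 0.747, -0.001]
force: [-1.0, 0.5, -1.1]
grip_width: 19.7
t 25.52 foot(a) [  1.9 -13.3  48.4] axis in a [-0.003  1.    -0.001] F [-1.   0.5 -1.1]
```

```bash
python3 -m handwheel '-0.003 0 -0.0003 0 0 0;-0.003 0 0 0 0 0;-0.003 0 0 0 0 0;0 0 0 0 0 0'
python3 - <<'E'
from push import *
st();import time
print([ctrl.sense()['force'].round(1).tolist()])
E
```

```text
time: 25.85
eef_pos: [553.4, -105.7, 4.2]
tcp_rot: [-0.0, 0.666, 0.746, -0.001]
force: [-0.2, -0.3, -0.4]
grip_width: 19.5
t 25.85 foot(a) [  1.7 -24.7  48.6] axis in a [-0.002  1.    -0.001] F [-0.2 -0.3 -0.4]
[[-0.2, -0.3, -0.4]]
```

```bash
python3 -m handwheel '-0.002 0 0 0 0 0;-0.002 0 0 0 0 0;0 0 0 0 0 0'; python3 -c "
from push import *
st()"; python3 -m handwheel '-0.002 0 0 0 0 0;-0.001 0 0 0 0 0;0 0 0 0 0 0'; python3 -c "
from push import *
st()"
```

```text
time: 26.1
eef_pos: [553.5, -108.6, 4.2]
tcp_rot: [-0.001, 0.666, 0.746, -0.001]
force: [0.4, 0.4, -0.5]
grip_width: 19.8
t 26.1 foot(a) [  1.5 -27.6  48.2] axis in a [-0.002  1.     0.001] F [ 0.4  0.4 -0.5]
time: 26.35
eef_pos: [553.6, -110.1, 4.2]
tcp_rot: [-0.002, 0.666, 0.746, 0.0]
force: [0.3, 2.5, 0.5]
grip_width: 19.5
t 26.35 foot(a) [  1.4 -29.2  47.8] axis in a [-0.002  1.     0.004] F [0.3 2.5 0.5]
```

```bash
python3 -c "
from push import *
L=[]
for i in range(6):
    L.append(ctrl.sense()['force']); im=ctrl.snapshot('side' if i%2 else 'top')
    if i==4: save(im,'top20.png'); save(cv2.resize(im[160:220,320:400],None,fx=9,fy=9,interpolation=cv2.INTER_CUBIC),'top20c.png')
print(np.round(L,1).tolist()); st()"
```

```text
[[0.3, 2.5, 0.5], [0.7, 3.1, -0.4], [-0.3, 1.9, 0.4], [-0.7, 2.3, -0.5], [0.2, 3.1, -0.2], [-0.5, 2.6, -0.2]]
t 26.65 foot(a) [  1.4 -29.2  47.8] axis in a [-0.002  1.     0.003] F [-0.6  3.4  0.5]
```

View pics/top20c.png

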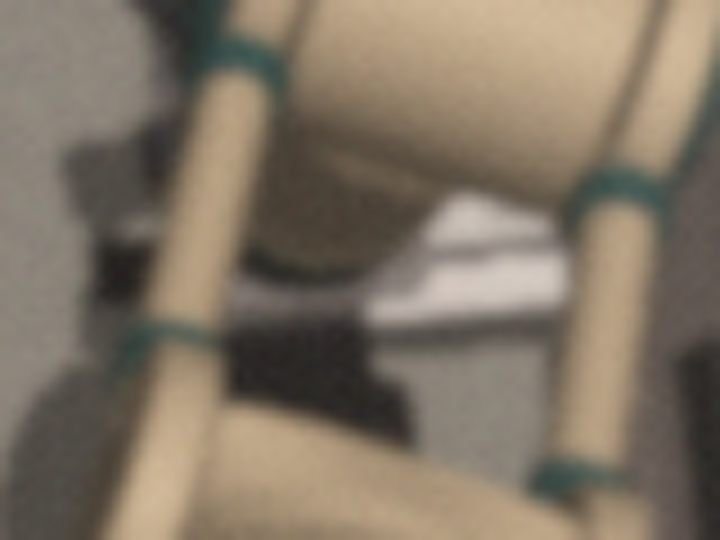

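A steady 2.7 N along +y, and the position says about 6 mm of buffer travel. I'll add a little margin, then withdraw.

```bash
python3 -m handwheel '-0.003 0 0 0 0 0;0 0 0 0 0 0'; python3 -c "
from push import *
L=[]
for i in range(4):
    L.append(ctrl.sense()['force'][1]); ctrl.snapshot('top')
print(np.round(L,1).tolist()); st()"
```

```text
time: 26.82
eef_pos: [553.7, -112.4, 4.2]
tcp_rot: [-0.003, 0.666, 0.746, 0.0]
force: [0.8, 1.3, 0.8]
grip_width: 19.8
[1.3, 2.1, 2.8, 1.1]
t 27.02 foot(a) [  1.3 -31.5  47.7] axis in a [-0.002  1.     0.005] F [0.9 1.6 0.9]
```

```bash
python3 -m handwheel '-0.003 0 -0.001 0 0.2 0;-0.001 0 -0.001 0 0 0;0 0 0 0 0 0'; python3 -c "
from push import *
L=[]
for i in range(5):
    L.append(ctrl.sense()['force']); ctrl.snapshot('top')
print(np.round(L,1).tolist()); st()"
```

```text
time: 27.27
eef_pos: [553.4, -114.4, 5.9]
tcp_rot: [-0.006, 0.666, 0.746, 0.002]
force: [0.4, 3.1, -0.1]
grip_width: 19.8
[[0.4, 3.1, -0.1], [-0.1, 4.0, -1.2], [0.7, 4.5, -0.8], [1.4, 3.0, -0.9], [0.5, 2.7, -1.0]]
t 27.52 foot(a) [  0.7 -33.9  48.1] axis in a [-0.002  1.     0.012] F [ 0.3  3.1 -1.1]
```

3.5 N now with Fz back to the free weight, so the buffer is pressed about 8 mm and the friction of the foot is ruled out. Withdrawing slowly so the spring does not throw the boat back.

```bash
python3 -m handwheel '0.001 0 0 0 -0.1 0;0.001 0 0 0 -0.1 0;0.001 0 0 0 0 0;0.001 0 0 0 0 0;0.001 0 0 0 0 0;0.001 0 0 0 0 0;0.001 0 0 0 0 0;0.001 0 0 0 0 0;0.001 0 0 0 0 0;0.001 0 0 0 0 0'; python3 -c "
from push import *
st()"
```

```text
time: 28.35
eef_pos: [552.4, -106.8, 5.7]
tcp_rot: [-0.002, 0.665, 0.747, -0.001]
force: [0.1, 0.8, -0.6]
grip_width: 19.9
t 28.35 foot(a) [  0.9 -25.8  49.5] axis in a [-0.003  1.     0.002] F [ 0.1  0.8 -0.6]
```

```bash
python3 -m handwheel '0.001 0 0 0 0 0;0.001 0 0 0 0 0;0.001 0 0 0 0 0;0.001 0 0 0 0 0;0.001 0 0 0 0 0;0.001 0 0 0 0 0;0.001 0 0 0 0 0;0.001 0 0 0 0 0;0.001 0 0 0 0 0;0.001 0 0 0 0 0'; python3 -c "
from push import *
st()"
```

```text
time: 29.18
eef_pos: [551.7, -97.6, 6.3]
tcp_rot: [-0.001, 0.665, 0.747, -0.002]
force: [2.7, -0.3, -1.1]
grip_width: 19.6
t 29.18 foot(a) [  1.1 -16.5  50.5] axis in a [-0.003  1.    -0.001] F [ 2.7 -0.3 -1.1]
```

```bash
python3 -m handwheel '0.008 0 0 0 0 0;0.012 0 0 0 0 0;0.014 0 0 0 0 0;0.014 0 0 0 0 0;0.014 0 0 0 0 0'; python3 -c "
from push import *
st()"
python3 -m handwheel '0.014 0 0 0 0 0;0.014 0 0 0 0 0;0.014 0 0 0 0 0;0.014 0 0 0 0 0;0.014 0 0 0 0 0;0.010 0 0 0 0 0'
python3 - <<'E'
from push import *
st()
im=ctrl.snapshot('top'); save(cv2.resize(im[150:230,310:410],None,fx=7,fy=7,interpolation=cv2.INTER_CUBIC),'top21c.png')
im=ctrl.snapshot('side'); save(cv2.resize(im[120:220,200:320],None,fx=6,fy=6,interpolation=cv2.INTER_CUBIC),'side21c.png')
for n in('top','side'): print(n,[(w2a(d['position']).round(0).tolist(),round(d['conf'],2)) for d in ctrl.spot_in(n,'boat')])
E
```

```text
time: 29.6
eef_pos: [544.3, -33.1, 6.1]
tcp_rot: [-0.001, 0.667, 0.745, -0.001]
force: [-0.2, 0.3, -0.4]
grip_width: 19.9
t 29.6 foot(a) [ 0.3 48.5 50.4] axis in a [ 0.001  1.    -0.   ] F [-0.2  0.3 -0.4]
time: 30.1
eef_pos: [531.7, 57.5, 6.3]
tcp_rot: [-0.002, 0.666, 0.746, -0.001]
force: [-0.3, -0.6, -1.4]
grip_width: 19.9
t 30.1 foot(a) [ -1.7 139.9  50.1] axis in a [-0.001  1.     0.002] F [-0.3 -0.6 -1.4]
top [([-3.0, 172.0, 52.0], 0.36)]
side [([-33.0, 777.0, 24.0], 0.45)]
```

View pics/top21c.png

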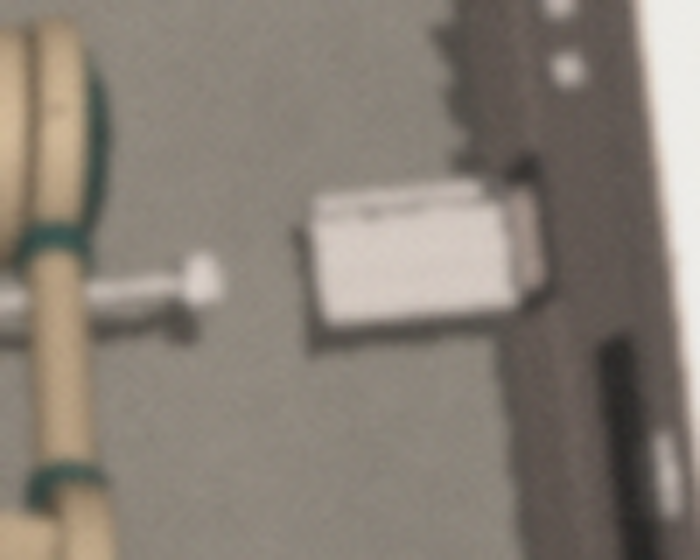

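View pics/side21c.png

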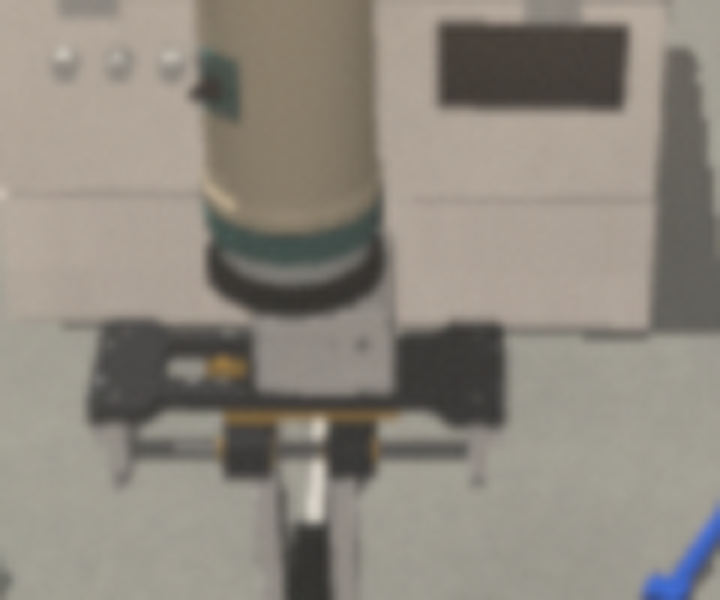

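The trough is now empty, with the boat in the tunnel. The arm hides the mouth from the side camera, so I'll shift the pusher aside to check the boat's depth before laying it down.

```bash
python3 -m handwheel '0.005 -0.012 -0.002 0 0 0;0.005 -0.02 -0.002 0 0 0;0.005 -0.02 -0.002 0 0 0;0.005 -0.02 -0.002 0 0 0;0.005 -0.02 -0.002 0 0 0;0.005 -0.015 -0.002 0 0 0;0 0 0 0 0 0'
python3 - <<'E'
from push import *
st()
im=ctrl.snapshot('side'); save(im,'side22.png'); save(cv2.resize(im[140:200,220:290],None,fx=10,fy=10,interpolation=cv2.INTER_CUBIC),'side22c.png')
print([(w2a(d['position']).round(0).tolist(),round(d['conf'],2)) for d in ctrl.spot_in('side','boat')])
c=cam('side'); q=lambda X:((proj(c,a2w(*X))-(220,140)+.5)*10).round(0).tolist()
for yb in(-15,-18,-25,-32): print(yb,'rear wall bottom/top edges',q((-17,yb,35)),q((17,yb,35)),q((-17,yb,59)),q((17,yb,59)), 'front-inner', q((0,yb-5,59)))
print('mouth',q((-23,0,35)),q((23,0,35)),q((-23,0,82)),q((23,0,82)),'trough end',q((-21,90,35)),q((21,90,35)))
E
```

```text
time: 30.88
eef_pos: [414.0, 70.0, 18.3]
tcp_rot: [-0.002, 0.669, 0.744, -0.003]
force: [-1.0, -0.0, -1.7]
grip_width: 19.7
t 30.88 foot(a) [-118.3  165.5   62.5] axis in a [ 0.006  1.    -0.   ] F [-1.  -0.  -1.7]
[([5.0, -26.0, 51.0], 0.53)]
-15 rear wall bottom/top edges [411.0, 230.0] [310.0, 229.0] [411.0, 169.0] [308.0, 168.0] front-inner [360.0, 161.0]
-18 rear wall bottom/top edges [412.0, 225.0] [311.0, 224.0] [411.0, 164.0] [309.0, 163.0] front-inner [361.0, 156.0]
-25 rear wall bottom/top edges [412.0, 214.0] [312.0, 213.0] [412.0, 153.0] [310.0, 152.0] front-inner [361.0, 145.0]
-32 rear wall bottom/top edges [413.0, 203.0] [313.0, 202.0] [412.0, 142.0] [311.0, 141.0] front-inner [362.0, 134.0]
mouth [428.0, 255.0] [290.0, 253.0] [426.0, 133.0] [286.0, 132.0] trough end [413.0, 409.0] [280.0, 408.0]
```

View pics/side22c.png

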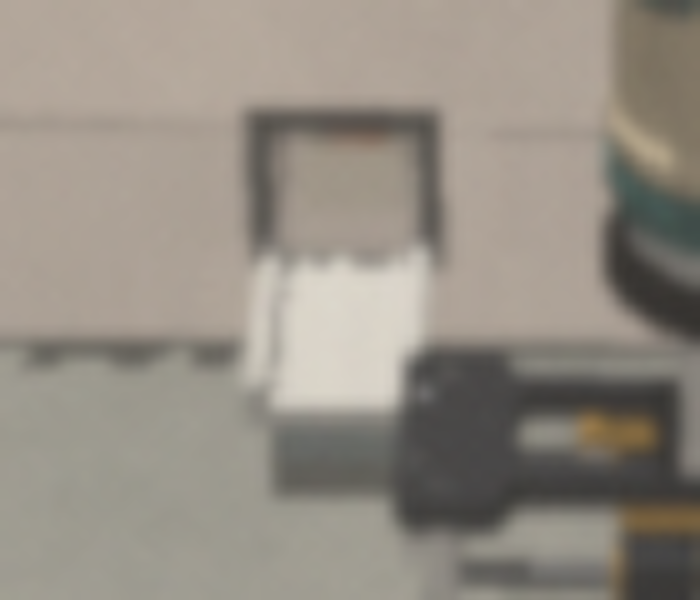

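Run:
```python
import cv2,numpy as np
im=cv2.imread('pics/side22.png')[148:170,242:266].astype(float)
g=np.clip((im-90)/(190-90)*255,0,255).astype(np.uint8)
cv2.imwrite('pics/side22d.png',cv2.resize(g,None,fx=22,fy=22,interpolation=cv2.INTER_NEAREST))
for u in (251,255,259): print(u,[ (148+i,im[i,u-242].astype(int).tolist()) for i in range(0,20)])
```

```text
251 [(148, [154, 165, 178]), (149, [151, 163, 175]), (150, [133, 143, 153]), (151, [94, 101, 108]), (152, [85, 92, 96]), (153, [102, 112, 119]), (154, [122, 135, 144]), (155, [134, 148, 157]), (156, [135, 149, 159]), (157, [136, 150, 160]), (158, [137, 151, 160]), (159, [136, 150, 160]), (160, [137, 150, 160]), (161, [142, 154, 164]), (162, [145, 156, 167]), (163, [143, 155, 165]), (164, [141, 152, 160]), (165, [144, 153, 159]), (166, [168, 177, 182]), (167, [194, 206, 211])]
255 [(148, [153, 163, 176]), (149, [149, 160, 172]), (150, [131, 141, 151]), (151, [93, 99, 106]), (152, [77, 83, 91]), (153, [89, 100, 115]), (154, [114, 128, 144]), (155, [131, 144, 156]), (156, [135, 149, 159]), (157, [135, 149, 158]), (158, [136, 149, 159]), (159, [136, 150, 159]), (160, [138, 151, 161]), (161, [141, 153, 163]), (162, [143, 154, 165]), (163, [144, 154, 165]), (164, [142, 151, 161]), (165, [144, 153, 161]), (166, [167, 177, 182]), (167, [193, 204, 210])]
259 [(148, [153, 165, 177]), (149, [151, 162, 174]), (150, [135, 145, 154]), (151, [98, 105, 112]), (152, [83, 88, 93]), (153, [96, 106, 113]), (154, [119, 130, 140]), (155, [129, 142, 152]), (156, [133, 147, 156]), (157, [135, 148, 158]), (158, [135, 149, 157]), (159, [135, 147, 158]), (160, [137, 149, 159]), (161, [141, 153, 163]), (162, [144, 155, 165]), (163, [144, 155, 165]), (164, [144, 154, 164]), (165, [155, 165, 172]), (166, [179, 189, 194]), (167, [198, 208, 214])]
```

View pics/side22d.png

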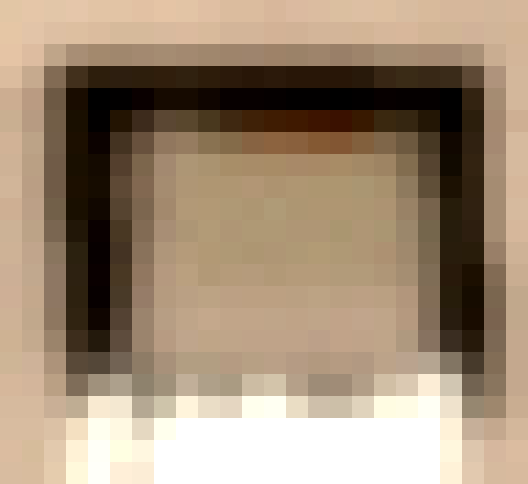

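The contrast crop shows the rear wall's lower edge between rows 160 and 161. Home (25 mm inside) predicts 160.9, and the network reports the wall at y = -26. The boat is home. Now I choose the lay-down place clear of the blue look-alike.

Run:
```python
from push import *
c=cam('top'); print([onz(c,p,10).round(0).tolist() for p in((308,250),(367,270),(168,260),(189,317))])
R=RV(np.pi/2+TH); t=[480,75,20-ZO+0]; delta(t,R); rows(t,R,6)
```

```text
[[364.0, -7.0, 10.0], [303.0, -190.0, 10.0], [330.0, 428.0, 10.0], [157.0, 358.0, 10.0]]
t 30.98 tcp [418.7  69.7  18.7] d [-0.0011  0.0617  0.0427] w [-0.14  0.05 -0.35] rows>= 1.48
per row x 6 [-0.0002  0.0103  0.0071] [-0.02  0.01 -0.06]
```

```bash
python3 -m handwheel '0 0.011 0 0 0 0;0 0.012 0.001 0 0 0;0 0.012 0.003 0 0 0;0 0.012 0.004 0 0 0;0 0.01 0.004 0 0 0;0 0.004 0.003 0 0 0;0 0 0 0 0 0'
python3 - <<'E'
from push import *
s=st(); R=RV(np.pi/2+TH); delta([480,75,10-ZO],R)
E
```

```text
time: 31.57
eef_pos: [495.9, 75.2, 1.7]
tcp_rot: [0.003, 0.67, 0.743, 0.002]
force: [-0.4, -0.3, -1.4]
grip_width: 20.1
t 31.57 foot(a) [-37.4 161.6  46.2] axis in a [ 0.009  1.    -0.002] F [-0.4 -0.3 -1.4]
t 31.57 tcp [495.9  75.2   1.7] d [ 0.0015 -0.016   0.0358] w [ 0.36  0.12 -0.51] rows>= 0.86
```

```bash
python3 -m handwheel '0 0 0.008 0.1 0 0;0 0 0.008 0.1 0 0;0 0 0.006 0.1 0 0;0 0 0.003 0 0 0;0 0 0 0 0 0'
python3 - <<'E'
from push import *
s=st(); delta([480,75,10-ZO],RV(np.pi/2+TH))
E
```

```text
time: 31.98
eef_pos: [493.4, 75.3, -27.7]
tcp_rot: [-0.001, 0.67, 0.743, -0.002]
force: [-0.2, -0.5, -0.6]
grip_width: 19.7
t 31.98 foot(a) [-39.2 161.9  16.8] axis in a [ 0.008  1.    -0.002] F [-0.2 -0.5 -0.6]
t 31.98 tcp [493.4  75.3 -27.7] d [ 0.0011 -0.0134  0.0066] w [-0.29  0.09 -0.48] rows>= 0.32
```

```bash
python3 -m handwheel '0 0 0.002 -0.1 0 0;0 0 0.002 -0.1 0 0;0 0 0.001 0 0 0;0 0 0.001 0 0 0;0 0 0 0 0 0'; python3 -c "
from push import *
s=st(); print(s['eef_pos'])"; python3 -m handwheel '0 0 0.002 0 0 0;0 0 0 0 0 0'; python3 -c "
from push import *
s=st(); print(s['eef_pos'])"
```

```text
time: 32.4
eef_pos: [492.2, 75.3, -33.9]
tcp_rot: [0.0, 0.67, 0.743, -0.001]
force: [0.7, -0.4, -1.3]
grip_width: 20.0
t 32.4 foot(a) [-40.6 162.1  10.6] axis in a [ 0.008  1.    -0.002] F [ 0.7 -0.4 -1.3]
[492.20756405  75.26701307 -33.90889349]
time: 32.57
eef_pos: [492.9, 75.3, -33.5]
tcp_rot: [0.001, 0.669, 0.743, -0.0]
force: [1.3, 1.1, -0.8]
grip_width: 19.7
t 32.57 foot(a) [-39.9 162.   11. ] axis in a [ 0.008  1.    -0.002] F [ 1.3  1.1 -0.8]
[492.93456702  75.25036206 -33.47859153]
```

Down: -33.5 against -34.2 when it was picked up from the bench, so within 1 mm of resting. Releasing.

```bash
python3 -m handwheel '0 0 0 0 0 0;0 0 0 0 0 0;0 0 0 0 0 0;0 0 0 0 0 0;0 0 0 0 0 0;0 0 0 0 0 0;0 0 0 0 0 0;0 0 0 0 0 0;0 0 0 0 0 0;0 0 0 0 0 0' 0
python3 -m handwheel '0 0 -0.004 0 0 0;0 0 -0.008 0 0 0;0 0 -0.016 0 0 0;0 0 -0.025 0 0 0;0 0 -0.03 0 0 0;0 0 -0.03 0 0 0;0 0 -0.03 0 0 0;0 0 -0.02 0 0 0;0 0 0 0 0 0'
python3 - <<'E'
from push import *
s=ctrl.sense(); np.save('s23.npy',np.r_[s['eef_pos'],s['tcp_rot']])
for n in('wrist','side','top'): save(ctrl.snapshot(n),n+'23.png')
E
```

```text
time: 33.4
eef_pos: [494.4, 75.2, -32.9]
tcp_rot: [0.002, 0.669, 0.743, 0.0]
force: [1.0, 0.1, -0.0]
grip_width: 82.7
time: 34.15
eef_pos: [492.1, 75.5, 140.9]
tcp_rot: [0.001, 0.669, 0.743, -0.0]
force: [0.3, 0.4, -0.7]
grip_width: 94.0
```

View pics/wrist23.png

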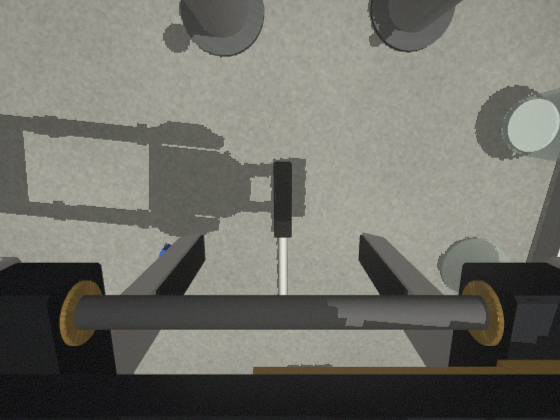

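View pics/side23.png

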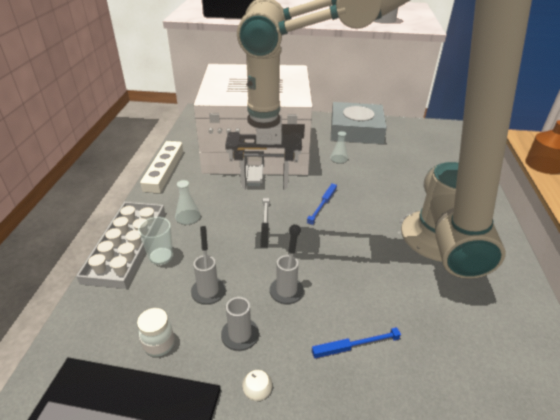

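The side view shows the pusher lying flat at (265,222), and all holders, glasses and look-alikes at their starting pixels. I'll move the arm aside for a last check of the boat.

```bash
python3 -m handwheel '0 0 -0.02 0 0 0;0 -0.01 -0.03 0 0 0;0 -0.025 -0.03 0 0 0;0 -0.03 -0.02 0 0 0;0 -0.03 0 0 0 0;0 -0.03 0 0 0 0;0 -0.02 0 0 0 0;0 0 0 0 0 0;0 0 0 0 0 0'
python3 - <<'E'
from push import *
im=ctrl.snapshot('side'); save(im,'side24.png'); m=im[148:170,242:266].astype(float)
b=ctrl.spot_in('side','boat');print('boat',[(w2a(d['position']).round(0).tolist(),round(d['conf'],2)) for d in b])
save(np.hstack([cv2.resize(np.clip((m-90)*2.55,0,255).astype(np.uint8),(380,348),interpolation=0),cv2.resize(im[190:250,240:310],(406,348),interpolation=cv2.INTER_CUBIC)]),'c24.png')
ctrl.snapshot('top')
for l in ['pusher','holder_a','spatula','tamper','beaker','jar','mouse','flask_big','flask_small']:
    print(l,[(np.round(d['position']).tolist(),round(d['conf'],2)) for d in ctrl.spot_in('side',l)][:4])
s=ctrl.sense(); print(s['eef_pos'],s['force'],abs(s['joint_velocities']).max(),s['time'])
E
```

```text
time: 35.05
eef_pos: [329.5, 59.8, 225.5]
tcp_rot: [-0.017, 0.669, 0.743, -0.017]
force: [0.4, 0.7, 0.1]
grip_width: 93.9
boat [([6.0, -25.0, 49.0], 0.59)]
pusher [([275.0, 409.0, 18.0], 0.9), ([334.0, -109.0, 16.0], 0.63), ([499.0, 49.0, 17.0], 0.51)]
holder_a [([600.0, 306.0, 35.0], 0.71), ([412.0, 274.0, 41.0], 0.68), ([501.0, 413.0, 47.0], 0.59), ([754.0, 199.0, 76.0], 0.31)]
spatula []
tamper [([405.0, 244.0, 150.0], 0.57)]
beaker [([752.0, 202.0, 74.0], 0.92)]
jar [([664.0, 458.0, 65.0], 0.65), ([607.0, 264.0, 137.0], 0.64)]
mouse [([447.0, 526.0, 25.0], 0.63), ([502.0, 56.0, 18.0], 0.56), ([409.0, 275.0, 44.0], 0.32)]
flask_big [([726.0, 28.0, 48.0], 0.56), ([291.0, -359.0, 38.0], 0.35)]
flask_small [([499.0, 415.0, 47.0], 0.49)]
[330.79234864  59.83837875 226.72159602] [ 0.35859393 -0.12550114 -0.29267472] 0.005483241567736799 35.65
```

View pics/c24.png

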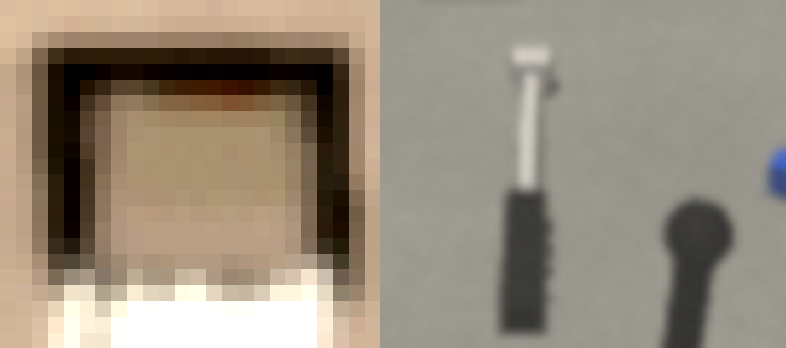

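The boat's rear wall is unchanged in the tunnel, with its lower edge at row ≈161 and the network giving y = -25. The pusher lies flat and free, the bystanders are where they were, and the arm is still and touches nothing. Handing in.

```bash
python3 -c "
from cell import ctrl
print(ctrl.sign_off())"
```

```text
the job is handed in; nothing more can be done
None
```

I finished the whole job and handed it in at about 35.7 s of the 66 s allowed; no verdict was reported.

**What I did:**
- Drew the square-handled pusher out of holder_a and laid it on the bench.
- Took it again from above and pushed the boat down the trough onto the buffer plate.
- Withdrew slowly so the spring would not throw the boat back, then laid the pusher flat, let go, and moved the arm clear.

**Last checks:**
- **Boat:** its rear wall is about 25 mm inside the mouth (±3 mm), which is home. The picture and the network (-25 mm) agree.
- **Buffer:** I held about 3.5 N against it, which I take as roughly 8 mm of travel. Force and foot position agree, but I could not read the buffer directly.
- **Pusher:** it lies flat and free on the bench.
- **Bystanders:** most were found within a few mm of where they started. The last side-camera search did not report the spatula, and its only small-flask hit was a false one, so I judged those two by eye in the picture.

**What failed or disagreed:**
- **Missed grasp:** my first grasp closed on nothing and nudged the handle a few mm inside its holder.
- **Reported TCP:** all three cameras showed the finger ends about 38 mm short of it, so I worked with that correction from then on.
- **First laying:** one finger touched the bench, so I let the handle drop about 5 mm from level.
- **Pushing:** near the end the force dipped for a moment while the foot seemed to rub the tunnel floor. I raised the pusher slightly and the reading went back to normal.

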